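# Gang-sand a row of knob blanks

## Robot

A 6-joint arm with a two-finger parallel gripper is mounted at the origin on the work surface. World frame = base frame: x ahead of the robot, y to its left, z up, the work surface at z = 0. Lengths are in m, angles in rad, forces in N, time in s.
With the tool pointing down it reaches from about 0.375 to 0.9 m from the base axis. Payload 3.1 kg.
Tool frame: the origin (TCP) lies between the finger pads; the fingertips stand 11 mm ahead of it and the grasp point (between the pads) lies 8 mm behind it (env.tip_extent is the distance from the TCP to the fingertips, in m); z points along the fingers, y is the direction in which the jaws open and shut (so a half turn about z gives the same grasp; the last joint's range is limited). The gripper opens to 87 mm and grips with 3 to 60 N. Pads are 19 mm wide; open, the fingers measure 117 mm over their backs; the gripper's body (75 mm by 190 mm) begins 51 mm behind the grasp point.
Start: joints at [-1.484, 0.527, 1.433, -0, 1.181, -0.178], TCP at [0.164, -0.603, 0.234] pointing down, gripper open.
Joint ranges: [-3.08, 3.08], [-0.75, 2.2], [0.22, 2.44], [-1.43, 4.57], [0, 2.65], [-2.85, 2.85]. Speed limits (rad/s): [2.79, 2.79, 3.14, 3.14, 3.14, 3.14].

## Interface

Orientations are given as a 3x3 rotation matrix whose columns are the frame's x, y, z axes.
In Python, from plant import env gives the robot as it stands.
- The arm moves only by the tool drive_tool, never from a script. Its argument "rows" is one flat list of numbers, 5 for each row, row after row: the shift along the tool's x, y, z each as a share of 0.15 m, from -1 to 1, then the turn about the tool's z as a share of 120 degrees, from -1 to 1, then the closure, from -1 (fully open) to 1 (shut). In form: [tx, ty, tz, roll, fingers, tx, ty, tz, roll, fingers, ...]. A call has exactly 8 rows; each row is the pose to reach, as a shift and turn from the pose commanded when the call began, along the tool's axes at that moment; what a row does not reach only later rows make up. A row lasts 1/12 s, in which the tool goes at most 41.7 mm and 7.16 degrees, less where a joint would pass 70% of its speed; a pose out of reach is approached as far as the arm can. A call with a number of a shift or a turn outside -1 to 1 is refused whole. A call with a gripper value outside its range is refused whole. The fingers move at their own pace and stop on an object; "grip_force" is the grip in N (left out, the last holds). Time passes only in rows, so rows that repeat a pose let the fingers close, or fill a call up. It gives the time, the measured TCP pose, the force and the opening at its end, in the units of the state.
- env.observe(): the state, without advancing time (a new reading comes with each control period).
- env.capture(name): name is "scene" or "top" or "wrist"; returns a dict with "color" (384x512x3 uint8, blue, green, red), "intrinsics" (3x3 intrinsics, pixels), "R" (3x3) and "t" (3): a world point X has camera coordinates R X + t. Camera axes: x right, y down, z forward; pixel columns grow to the right and rows downward; lengths in m; the calibration is good to about 2 mm. The wrist camera is an equidistant fisheye: a pixel r from the principal point sees the ray r / f radians off the axis. A picture is of the moment at which its call begins. There is no depth.
- env.hand_in(): hands the job in, once; it reports no verdict.
Trained networks look in the newest picture that a camera, given by its name, has taken for a name from the list of things; names that differ only in an ending like _2 or _b are one class to them, and where a whole thing is asked for, a point or a joint stands for the part that bears it (a point fixed in the world has none). Each returns a list of dicts, best first, with "conf" (0 to 1); they miss things now and then, are a little off and sometimes report something else, mostly with a low value. They report only what shows in the picture. A call takes as long as a camera call. They do not tell look-alikes from the thing itself.
- env.look_for(query, camera): "box" ([left, top, width, height] in pixels, round what is visible of it).
- env.masks_of(query, camera): "region" (384x512 bool, what is visible of it) and "box" ([left, top, width, height] in pixels, round what is visible of it).
The state is a dict: "clock": time; "joint_positions": joint angles; "qd": joint speeds; "effort": joint torques, N m; "position": TCP position; "eef_rot": TCP orientation; "force": force on the tool from outside, world axes, zero at the start; "wrist_torque": the same for the moment, N m; "width": finger opening in m.
Only numpy, scipy, OpenCV 4.12 (cv2) and the standard library are available. Lean on these libraries where they do the work, as an engineer would, in place of code of your own. Each camera call takes 0.05 s, during which the arm holds its last target.

## Task

Load every loose wooden knob blank on the bench, side by side and lying flat, into the channel of the sanding bed, slide the stop along until it holds the row closed up tight against the fixed cheek, and then swing the stop's lock lever down into its fork. Then take the sanding block by its handle, set it flat on the tops of the row over the blank next to the stop, and rub it lightly along the row, past its middle, until it is over the blank next to the cheek. Put the sanding block back flat on its rubber mat, leave the row clamped, and leave the other things on the bench alone.

Things in the scene. Friction and masses are not known exactly. Their poses are not given: they have to be found in the camera images.
- bed: Fixed green bed. Origin on the bench under the inner face of the fixed cheek, mid channel; x across, y along the channel from cheek to stop. Slab x -50 to 50, y -16 to 380, top at z = 10 mm, on which blanks rest. Channel between two lips at x = -36 and +36 (66 mm clear, tops z = 15 mm). Dark wood cheek y -16 to 0, x -39 to 39, top z = 44 mm. Lever side is -x, to the robot.
- stop (a joint): Travel in m of the sliding stop towards the cheek, 0 to 0.15: stop face at bed y = 0.240 - value. It starts at 0 to 0.025, stays where it is left (about 5 N friction, also with the lever down) and can push the blanks along.
- stop_face (a point): Middle of the stop's face that meets the row, at the height of the bed's top (bed z = 10 mm); axes parallel to the bed's. The face is dark wood, 60 mm wide in x, 12 mm thick, its top at bed z = 44 mm.
- stop_post (a point): Middle of the top of the black upright post on the stop, by which it is slid: 30 mm in x by 16 mm in y, from bed z = 24 mm up to 84 mm. It lies 47 mm behind the stop's face (at +y); 27 mm free between face and post, about 35 mm between the post and the lever with its steel fork and hinge behind it. Axes parallel to the bed's.
- lock (a joint): Angle in rad of the lock lever on the stop: 0 is closed, lying level in its fork; it grows to 0.9 as the lever rises. It starts raised at 0.6 to 0.85 and stays where it is left (0.10 N m friction). It is hinged about the bed's y axis.
- lock_hinge (a point): Hinge axis of the lock lever, at bed x = +28 mm, bed z = 33 mm, 112 mm behind the stop's face. The lever runs from here to -x: a steel bar 14 mm wide (y), 10 mm thick.
- lock_ball (a point): Centre of the black ball (22 mm diameter) at the lever's end, 90 mm from the hinge; closed it is at bed x = -62 mm, z = 33 mm. The fork's two tines stand at bed x = -20 to -30 mm on either side of the closed lever, tops at z = 42 mm.
- mat: Thin black rubber mat, 120 (x) by 90 (y) by 3 mm, fixed to the bench; parking place of the sanding block. Origin at the centre of its underside.
- block: Sanding block, 250 g: brown abrasive face 90 (x) by 60 (y) mm underneath, cork body up to z = 26 mm, on it a wooden ridge handle 80 (x) by 24 (y) mm, z 26 to 58 mm, gripped across y. Origin at the centre of its abrasive underside, z up. It starts on the mat.
- blank1: Wooden knob blank, 60 (x) by 36 (y) by 42 (z) mm, about 70 g, with a dark pilot hole in the middle of its top; origin centre of its underside. In the bed its 60 mm length lies across the channel and it takes 36 mm of the row; its top stands at bed z = 52 mm. 3 to 5 are present, all alike.
- blank2: Wooden knob blank, 60 (x) by 36 (y) by 42 (z) mm, about 70 g, with a dark pilot hole in the middle of its top; origin centre of its underside. In the bed its 60 mm length lies across the channel and it takes 36 mm of the row; its top stands at bed z = 52 mm. 3 to 5 are present, all alike.
- blank3: Wooden knob blank, 60 (x) by 36 (y) by 42 (z) mm, about 70 g, with a dark pilot hole in the middle of its top; origin centre of its underside. In the bed its 60 mm length lies across the channel and it takes 36 mm of the row; its top stands at bed z = 52 mm. 3 to 5 are present, all alike.
- blank4: Wooden knob blank, 60 (x) by 36 (y) by 42 (z) mm, about 70 g, with a dark pilot hole in the middle of its top; origin centre of its underside. In the bed its 60 mm length lies across the channel and it takes 36 mm of the row; its top stands at bed z = 52 mm. 3 to 5 are present, all alike.
- blank5: Wooden knob blank, 60 (x) by 36 (y) by 42 (z) mm, about 70 g, with a dark pilot hole in the middle of its top; origin centre of its underside. In the bed its 60 mm length lies across the channel and it takes 36 mm of the row; its top stands at bed z = 52 mm. 3 to 5 are present, all alike.
- glue: Bystander: yellow glue bottle, 60 mm diameter, 170 mm tall; origin under its centre.
- belt_roll: Bystander: standing roll of brown sanding belt, 90 mm diameter, 75 mm tall; origin under its centre.
- chisel: Bystander: wood-handled tool, 200 mm long, 26 mm thick, lying; origin under its middle.
- batten: Bystander: wooden batten, 220 by 30 by 18 mm, lying; origin under its middle.
- square: Bystander: try square, dark wood stock 90 mm, steel blade 130 mm, 16 mm high, lying; origin under the stock.
- tape: Bystander: tape measure, 70 by 40 by 60 mm; origin under its centre.
Things that resemble listed ones, but are neither listed nor needed, are in the scene too. Leave any blue or turquoise look-alike of the blank3 alone. What is shaped like the blank4 but red is not meant.

How it is judged:
By the outcome, as a careful person would: the job done as asked, in the order asked, and still so for the second after the job is handed in, with the robot touching nothing.
Of blank1, blank2, blank3, blank4, blank5 only 3 to 5 are there at a start; the rules pass over those that are not, and their reading is None.
At some moment in a run one of blank1, blank2, blank3, blank4, blank5, block may be knocked a few centimetres aside while the robot is not near it.
Once in a run the grip may slacken for a moment while it holds something.
It also fails if it takes over 210 s, if anything falls off the work surface, if the arm or the gripper's body presses on something with over 40 N, if the wrist force passes 120 N, or if a joint passes its speed limit or range.

## Working session

There is one attempt and no reset: what is moved stays moved. The work goes in short steps, Python scripts to look and compute and a tool call to move; the robot and the scene stay as the last step left them, time stands still between calls to the robot, and variables do not carry over. Pictures are saved under pics/ and viewed, and the job is handed in when it is done.

Besides the shell and the picture viewer there is one more tool, called after ">>>" as name(argument=value, ...) on one line, values as JSON. drive_tool: Moves the arm, as the interface text tells. Its arguments: {"type":"object","properties":{"rows":{"type":"array","items":{"type":"number","minimum":-1,"maximum":1}},"grip_force":{"type":"number"}},"required":["rows"]}

```bash
ls; mkdir -p pics
cat > h.py <<'E'
import numpy as np, cv2
from plant import env
def cap(name,fn=None,scale=1.5):
    c=env.capture(name)
    im=c["color"]
    if fn: cv2.imwrite("pics/"+fn,cv2.resize(im,None,fx=scale,fy=scale,interpolation=cv2.INTER_CUBIC))
    return c
def proj(c,X):
    X=np.atleast_2d(X); p=X@np.array(c["R"]).T+np.array(c["t"]); K=np.array(c["intrinsics"])
    if c.get("fish"):
        th=np.arctan2(np.hypot(p[:,0],p[:,1]),p[:,2]); ph=np.arctan2(p[:,1],p[:,0])
        return np.c_[K[0,2]+K[0,0]*th*np.cos(ph),K[1,2]+K[1,1]*th*np.sin(ph)]
    q=p@K.T; return q[:,:2]/q[:,2:]
def ray(c,uv):
    K=np.array(c["intrinsics"]);R=np.array(c["R"]);t=np.array(c["t"])
    a=(uv[0]-K[0,2])/K[0,0]; b=(uv[1]-K[1,2])/K[1,1]
    if c.get("fish"):
        th=np.hypot(a,b); s=np.sin(th)/max(th,1e-9); d=np.array([a*s,b*s,np.cos(th)])
    else: d=np.array([a,b,1.])
    return -R.T@t, R.T@d
def at(c,uv,z):
    o,d=ray(c,uv); return o+d*(z-o[2])/d[2]
E
python3 - <<'E'
from h import *
for n in("scene","top","wrist"):
    c=cap(n,n+"0.png"); print(n,np.array(c["intrinsics"]).round(1).tolist(),(-np.array(c["R"]).T@np.array(c["t"])).round(3),np.array(c["R"]).round(3).tolist())
s=env.observe();print(s)
E
```

```text
pics
scene [[355.4, 0.0, 259.1], [0.0, 355.4, 189.1], [0.0, 0.0, 1.0]] [1.341 0.481 0.72 ] [[-0.507, 0.862, -0.02], [0.496, 0.272, -0.825], [-0.705, -0.428, -0.565]]
top [[474.2, 0.0, 264.2], [0.0, 474.2, 195.6], [0.0, 0.0, 1.0]] [ 0.468 -0.003  1.437] [[0.006, -1.0, 0.013], [-0.997, -0.007, -0.08], [0.08, -0.012, -0.997]]
wrist [[297.3, 0.0, 258.5], [0.0, 297.3, 191.7], [0.0, 0.0, 1.0]] [ 0.236 -0.584  0.385] [[0.263, -0.965, -0.002], [-0.929, -0.254, 0.27], [-0.261, -0.069, -0.963]]
{'clock': 0.15, 'joint_positions': array([-1.48349640e+00,  5.28272243e-01,  1.43362403e+00, -2.20376176e-06,
        1.18137492e+00, -1.78488569e-01]), 'qd': array([-7.12154283e-05, -2.46046869e-03, -3.29834696e-03, -2.07001669e-04,
       -2.05098633e-03,  1.54330823e-03]), 'effort': array([ 7.34539517e-04, -4.40430415e+01, -1.76842868e+01,  6.33269059e-02,
        5.52312762e-02, -1.03219161e-04]), 'position': array([ 0.16415522, -0.60249153,  0.23277924]), 'eef_rot': array([[ 9.64885488e-01,  2.62670845e-01, -1.48381798e-04],
       [ 2.62670720e-01, -9.64884085e-01,  1.67197502e-03],
       [ 2.96007857e-04, -1.65223999e-03, -9.99998591e-01]]), 'force': array([-0.14987534,  0.35848182,  0.30617039]), 'wrist_torque': array([ 0.01434609, -0.05601047, -0.01129803]), 'width': 0.08689896151869886}
```

View pics/top0.png

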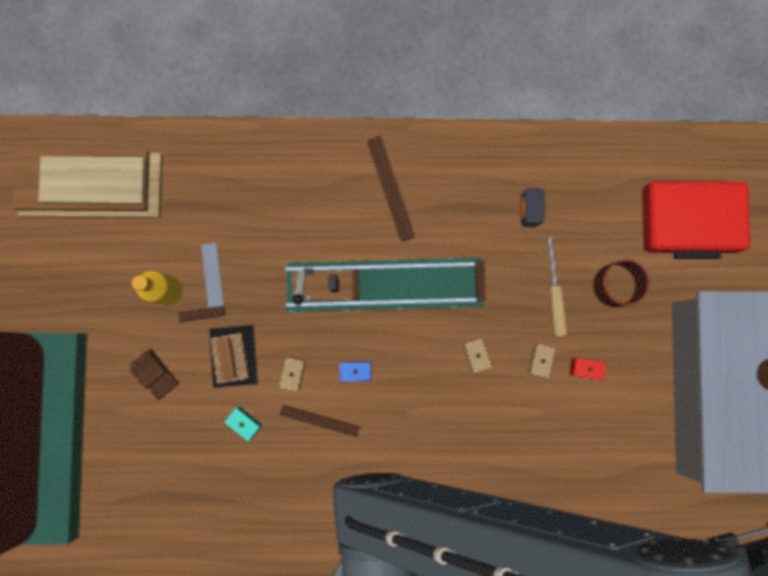

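View pics/scene0.png

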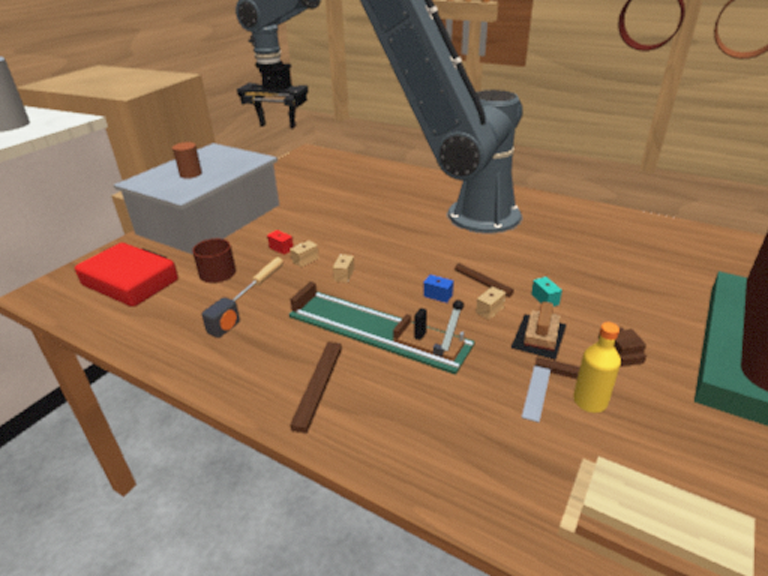

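```bash
cat >> h.py <<'E'
from scipy.optimize import minimize
def corners(x,y,yaw,sx,sy,z0,z1):
    c,s=np.cos(yaw),np.sin(yaw)
    return np.array([[x+c*a*sx/2-s*b*sy/2,y+s*a*sx/2+c*b*sy/2,z] for a in(-1,1) for b in(-1,1) for z in(z0,z1)])
def sil(c,boxes,p,S=4):
    m=np.zeros((384*S,512*S),np.uint8)
    for (dx,dy,sx,sy,z0,z1) in boxes:
        x=p[0]+np.cos(p[2])*dx-np.sin(p[2])*dy; y=p[1]+np.sin(p[2])*dx+np.cos(p[2])*dy
        q=proj(c,corners(x,y,p[2],sx,sy,z0,z1))
        h=cv2.convexHull(((q+.5)*S).astype(np.float32)).astype(np.int32)
        cv2.fillConvexPoly(m,h,1)
    return cv2.resize(m.astype(np.float32),(512,384),interpolation=cv2.INTER_AREA)
def fit(views,boxes,p0,n=3):
    def cost(p):
        t=0
        for c,m in views:
            s=sil(c,boxes,p); t+=np.abs(s-m).sum()/m.sum()
        return t
    best=None
    for k in range(n):
        q=np.array(p0)+(0 if k==0 else np.random.randn(3)*[.004,.004,.1])
        sx=np.vstack([q,q+[.012,0,0],q+[0,.012,0],q+[0,0,.25]])
        r=minimize(cost,q,method="Nelder-Mead",options=dict(initial_simplex=sx,xatol=1e-4,fatol=1e-4,maxiter=200))
        if best is None or r.fun<best.fun: best=r
    return best.x,best.fun
BL=[(0,0,.06,.036,0,.042)]
E
python3 - <<'E'
from h import *
c={n:cap(n) for n in("top","scene")}
for q in ("blank1","block","mat","bed","stop","lock_ball"):
    for n in c:
        for d in env.masks_of(q,n):
            r=d["region"]; ys,xs=np.nonzero(r)
            u=(xs.mean(),ys.mean()); print(q,n,round(d["conf"],2),np.round(d["box"],0),r.sum(),at(c[n],u,.03).round(3), c[n]["color"][r].mean(0).round(0))
for n in c:
    im=c[n]["color"]
    if n=="top": cv2.imwrite("pics/ctop.png",cv2.resize(im[150:300,80:430],None,fx=2.25,fy=2.25,interpolation=cv2.INTER_CUBIC))
    else: cv2.imwrite("pics/cscene.png",cv2.resize(im[140:280,160:440],None,fx=2.8,fy=2.8,interpolation=cv2.INTER_CUBIC))
E
```

```text
blank1 top 0.83 [153. 269.  21.  25.] 270 [0.326 0.277 0.03 ] [166. 183.  75.]
blank1 top 0.76 [186. 243.  22.  15.] 287 [0.42  0.184 0.03 ] [ 99. 134. 159.]
blank1 top 0.75 [400. 175.  32.  30.] 525 [ 0.602 -0.471  0.03 ] [30. 39. 70.]
blank1 top 0.71 [350. 230.  15.  21.] 265 [ 0.451 -0.307  0.03 ] [102. 137. 161.]
blank1 top 0.7 [227. 241.  22.   9.] 264 [0.428 0.06  0.03 ] [200. 125.  88.]
blank1 top 0.65 [310. 226.  18.  21.] 281 [ 0.462 -0.179  0.03 ] [101. 136. 161.]
blank1 top 0.65 [381. 240.  24.  15.] 274 [ 0.435 -0.4    0.03 ] [ 49.  57. 196.]
blank1 scene 0.83 [320. 192.  18.  19.] 286 [0.436 0.189 0.03 ] [ 96. 140. 174.]
blank1 scene 0.75 [279. 184.  21.  18.] 289 [0.444 0.068 0.03 ] [143.  78.  48.]
blank1 scene 0.74 [194. 161.  18.  20.] 245 [ 0.467 -0.294  0.03 ] [ 94. 137. 174.]
blank1 scene 0.66 [181. 154.  11.  17.] 206 [ 0.451 -0.388  0.03 ] [ 38.  44. 175.]
blank1 scene 0.62 [354. 185.  24.  17.] 295 [0.339 0.282 0.03 ] [121. 137.  58.]
blank1 scene 0.52 [222. 171.  10.  21.] 189 [ 0.476 -0.168  0.03 ] [ 96. 139. 174.]
blank1 scene 0.32 [260. 202.  49.  41.] 1013
[... 437 characters left out ...]
189. 174. 133.  37.] 4262 [0.599 0.001 0.03 ] [ 96. 106.  88.]
bed top 0.23 [138. 222.  29.  34.] 664 [0.453 0.307 0.03 ] [ 70.  98. 129.]
bed scene 0.81 [192. 190. 127.  59.] 3231 [0.625 0.035 0.03 ] [ 98. 115. 106.]
bed scene 0.46 [135. 196.  24.  30.] 497 [ 0.761 -0.29   0.03 ] [61. 72. 99.]
stop top 0.72 [195. 176.  45.  24.] 967 [0.596 0.122 0.03 ] [ 70.  90. 113.]
stop scene 0.82 [261. 201.  49.  42.] 1016 [0.596 0.125 0.03 ] [ 75.  95. 119.]
lock_ball top 0.69 [348. 128.  15.  21.] 347 [ 0.758 -0.292  0.03 ] [69. 66. 71.]
lock_ball top 0.49 [197. 180.   6.  24.] 126 [0.592 0.172 0.03 ] [ 99. 105. 106.]
lock_ball scene 0.47 [294. 202.  17.  30.] 217 [0.544 0.149 0.03 ] [127. 138. 143.]
```

View pics/ctop.png

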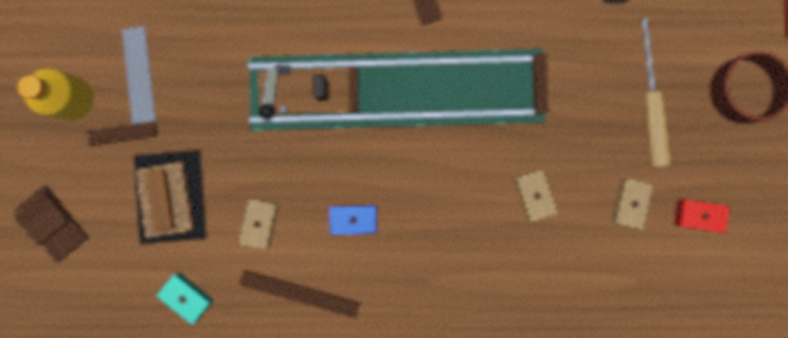

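View pics/cscene.png

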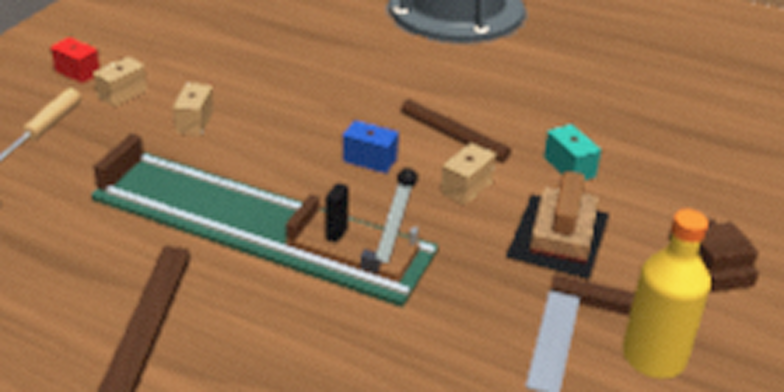

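Top image, what could be taken for a blank: natural wood at (194,250), (319,236) and (361,241). Not wanted: blue (237,248), turquoise (161,283), red (393,246). The dark brown block at (103,249) could be taken for the sanding block, which is the cork one on the mat at (154,238). The crop confirms I want the three natural-wood blanks.

```bash
cat >> h.py <<'E'
BK=[(0,0,.09,.06,.003,.029),(0,0,.08,.024,.029,.061)]
def fitobj(q,boxes,xy,cams,z=.03,tol=.04,c=None):
    c=c or {n:cap(n) for n in cams}; v=[];best={}
    for n in cams:
        for d in env.masks_of(q,n):
            r=d["region"]; ys,xs=np.nonzero(r); u=(xs.mean(),ys.mean())
            if np.hypot(*(at(c[n],u,z)[:2]-xy))<tol and n not in best: best[n]=1; v.append((c[n],r.astype(np.float32)))
    if not v: return None
    rs=[fit(v,boxes,[*xy,a],2) for a in (0,np.pi/4,-np.pi/4,np.pi/2)]
    rs.sort(key=lambda r:r[1]); return len(v),rs[0],rs[1]
E
python3 - <<'E'
from h import *
np.random.seed(0)
c={n:cap(n) for n in("top","scene")}
for xy in((.425,.187),(.458,-.300),(.468,-.174)):
    r=fitobj("blank1",BL,xy,c,c=c); print("blank",r[0],[(a.round(4),round(f,3)) for a,f in r[1:]])
r=fitobj("block",BK,(.457,.308),c,c=c); print("block",r[0],[(a.round(4),round(f,3)) for a,f in r[1:]])
# bed: slab + cheek silhouette + stop parts
bed=[(0,.182,.1,.396,0,.010),(0,-.008,.078,.016,0,.044)]
v=[(c[n],env.masks_of("bed",n)[0]["region"].astype(np.float32)) for n in c]
for n,m in zip(c,v): print(n,m[1].sum())
for a in (0,-.05,.05):
    p,f=fit(v,bed,[.6,-.17,a],2);print("bed",p.round(4),round(f,3))
    p,f=fit(v[:1],bed,[.6,-.17,a],2);print("bed top",p.round(4),round(f,3))
for n in c:
  im=c[n]["color"];g=im[...,1].astype(int)-im[...,2]; m=((g>12)).astype(np.uint8)
E
```

```text
blank 2 [(array([0.4216, 0.184 , 2.9547]), np.float64(0.296)), (array([ 0.4216,  0.1847, -0.1871]), np.float64(0.296))]
blank 2 [(array([ 0.4519, -0.3079, -0.2071]), np.float64(0.225)), (array([ 0.452 , -0.3077,  2.9308]), np.float64(0.226))]
blank 2 [(array([ 0.4627, -0.1794,  0.295 ]), np.float64(0.193)), (array([ 0.4623, -0.1793,  0.3203]), np.float64(0.194))]
block 2 [(array([0.4535, 0.3091, 0.1951]), np.float64(0.195)), (array([0.4534, 0.3092, 0.1967]), np.float64(0.197))]
top 4307.0
scene 3285.0
bed [ 0.6089 -0.1772  0.0349] 0.155
bed top [ 0.6079 -0.1768  0.0338] 0.032
bed [ 0.608  -0.1777  0.0304] 0.156
bed top [ 0.6078 -0.1775  0.0317] 0.032
bed [ 0.6092 -0.178   0.0358] 0.156
bed top [ 0.6078 -0.1777  0.0335] 0.032
```

```bash
cat >> h.py <<'E'
def T(p,X):
    X=np.atleast_2d(np.array(X,float)).copy(); c,s=np.cos(p[2]),np.sin(p[2])
    return np.c_[p[0]+c*X[:,0]-s*X[:,1],p[1]+s*X[:,0]+c*X[:,1],X[:,2]]
def overlay(c,p,lines,fn,roi,S=4,th=1):
    u0,v0,w,h=roi; im=cv2.resize(c["color"][v0:v0+h,u0:u0+w],None,fx=S,fy=S,interpolation=cv2.INTER_CUBIC)
    for L,col in lines:
        q=(proj(c,T(p,L) if p is not None else np.array(L))-[u0,v0]+.5)*S
        cv2.polylines(im,[q.round().astype(np.int32)],False,col,th,cv2.LINE_AA)
    cv2.imwrite("pics/"+fn,im)
Y=(0,255,255);Rd=(0,0,255)
BEDL=[([(-.05,-.016,.01),(.05,-.016,.01),(.05,.38,.01),(-.05,.38,.01),(-.05,-.016,.01)],Y),
([(-.039,-.016,.044),(.039,-.016,.044),(.039,0,.044),(-.039,0,.044),(-.039,-.016,.044)],Rd),
([(-.036,0,.015),(-.036,.38,.015)],Rd),([(.036,0,.015),(.036,.38,.015)],Rd)]
def STOPL(y): return [([(-.03,y,.044),(.03,y,.044),(.03,y+.012,.044),(-.03,y+.012,.044),(-.03,y,.044)],Y),([(-.015,y+.039,.084),(.015,y+.039,.084),(.015,y+.055,.084),(-.015,y+.055,.084),(-.015,y+.039,.084)],Y)]
E
python3 - <<'E'
from h import *
p=(.6078,-.1775,.033)
c=cap("top");overlay(c,p,BEDL+STOPL(.235),"o1.png",(180,160,150,60),5)
c=cap("scene");overlay(c,p,BEDL+STOPL(.235),"o2.png",(185,180,140,75),5)
E
```

```text
(no output)
```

View pics/o1.png

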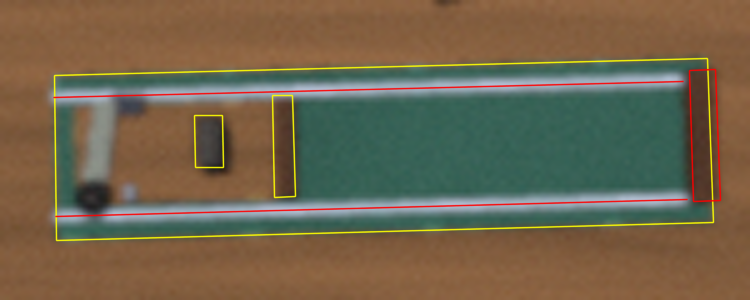

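View pics/o2.png

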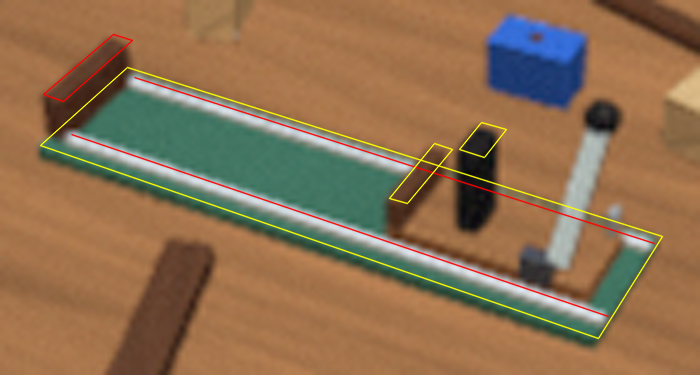

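```bash
cat >> h.py <<'E'
def st():
    s=env.observe(); R=np.array(s["eef_rot"]); th=np.arctan2(R[1,0],R[0,0])
    print("t %.2f pos %s th %.4f F %s w %.4f j %s"%(s["clock"],s["position"].round(4),th,s["force"].round(1),s["width"],s["joint_positions"].round(2)))
    return s,R,th
def plan(*tg):
    """tg: (xyz,theta) targets, all expressed from present pose"""
    s,R,th=st()
    for X,t in tg:
        d=R.T@(np.array(X)-s["position"])/.15
        r=-(((t-th)+np.pi)%(2*np.pi)-np.pi)/np.radians(120)
        print(np.array(X).round(4),"->",d.round(3),"roll",round(r,3))
E
python3 - <<'E'
from h import *
plan(((.452,-.308,.15),np.pi/2-.207))
E
```

```text
t 1.55 pos [ 0.1642 -0.603   0.2336] th 0.2658 F [-0.7 -0.4 -0.1] w 0.0870 j [-1.48  0.53  1.43 -0.    1.18 -0.18]
[ 0.452 -0.308  0.15 ] -> [ 2.368 -1.394  0.557] roll -0.524
```

>>> drive_tool(rows=[0.25,-0.15,0.05,-0.05,-1,0.5,-0.3,0.1,-0.1,-1,0.75,-0.45,0.15,-0.15,-1,1,-0.6,0.2,-0.2,-1,1,-0.6,0.2,-0.25,-1,1,-0.6,0.2,-0.3,-1,1,-0.6,0.2,-0.35,-1,1,-0.6,0.2,-0.4,-1])

```text
clock: 2.22
position: [0.2859, -0.4764, 0.2037]
eef_rot: [[0.445, 0.896, 0.0], [0.896, -0.445, -0.0], [-0.0, 0.0, -1.0]]
force: [0.4, -0.0, -0.4]
width: 0.0868
```

Run:
```python
from h import *
plan(((.452,-.308,.15),np.pi/2-.207))
```

```text
t 2.22 pos [ 0.2859 -0.4764  0.2037] th 1.1101 F [ 0.4 -0.  -0.4] w 0.0868 j [-1.23  0.47  1.64 -0.    1.03 -0.77]
[ 0.452 -0.308  0.15 ] -> [1.498 0.493 0.358] roll -0.121
```

>>> drive_tool(rows=[0.25,0.08,0.05,-0.05,-1,0.5,0.16,0.1,-0.1,-1,0.75,0.25,0.15,-0.12,-1,1,0.33,0.2,-0.12,-1,1,0.33,0.24,-0.12,-1,1,0.33,0.24,-0.12,-1,1,0.33,0.24,-0.12,-1,1,0.33,0.24,-0.12,-1])

```text
clock: 2.88
position: [0.3967, -0.3665, 0.1679]
eef_rot: [[0.215, 0.977, 0.0], [0.977, -0.215, -0.001], [-0.001, 0.001, -1.0]]
force: [-0.6, 0.4, -0.3]
width: 0.0869
```

Run:
```python
from h import *
plan(((.452,-.308,.15),np.pi/2-.207))
c=cap("wrist","w1.png"); c["fish"]=True
print(proj(c,[[.452,-.308,.042]]))
```

```text
t 2.88 pos [ 0.3967 -0.3665  0.1679] th 1.3537 F [-0.6  0.4 -0.3] w 0.0869 j [-0.95  0.5   1.71 -0.    0.92 -0.74]
[ 0.452 -0.308  0.15 ] -> [0.46  0.276 0.119] roll -0.005
[[302.79861991 115.06107571]]
```

View pics/w1.png

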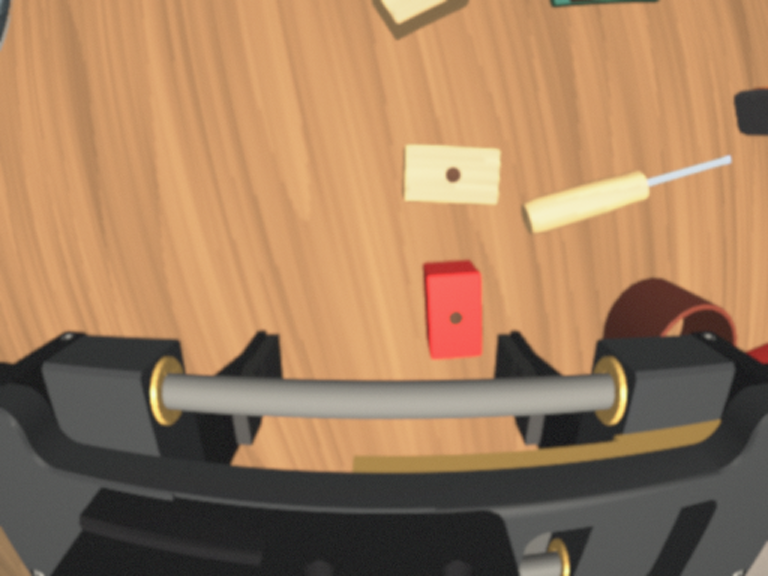

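```bash
sed -i 's/    im=c\["color"\]/    c=dict(c); c["fish"]=(name=="wrist"); im=c["color"]/' h.py; sed -i 's/^def cap/def cap/' h.py
python3 - <<'E'
from h import *
r=fitobj("blank1",BL,(.452,-.308),["wrist"]);print(r)
E
```

```text
None
```

>>> drive_tool(rows=[0.2,0.12,0.1,0,-1,0.4,0.24,0.12,0,-1,0.46,0.28,0.12,0,-1,0.46,0.28,0.12,0,-1,0.46,0.28,0.12,0,-1,0.46,0.28,0.12,0,-1,0.46,0.28,0.12,0,-1,0.46,0.28,0.12,0,-1])

```text
clock: 3.7
position: [0.4522, -0.3079, 0.1499]
eef_rot: [[0.216, 0.976, 0.0], [0.976, -0.216, -0.001], [-0.001, 0.0, -1.0]]
force: [0.0, 0.4, -0.8]
width: 0.0873
```

>>> drive_tool(rows=[0,0,0.2,0,-1,0,0,0.4,0,-1,0,0,0.6,0,-1,0,0,0.75,0,-1,0,0,0.84,0,-1,0,0,0.84,0,-1,0,0,0.84,0,1,0,0,0.84,0,1], grip_force=20)

```text
clock: 4.37
position: [0.4532, -0.3077, 0.0244]
eef_rot: [[0.215, 0.977, 0.001], [0.977, -0.215, -0.001], [-0.001, 0.001, -1.0]]
force: [0.2, -0.1, 0.5]
width: 0.0802
```

>>> drive_tool(rows=[0,0,0,0,1,0,0,0,0,1,0,0,0,0,1,0,0,-0.1,0,1,0,0,-0.25,0,1,0,0,-0.4,0,1,0,0,-0.6,0,1,0,0,-0.6,0,1])

```text
clock: 5.03
position: [0.4554, -0.309, 0.1187]
eef_rot: [[0.214, 0.977, 0.007], [0.977, -0.214, -0.007], [-0.006, 0.009, -1.0]]
force: [-0.1, 0.2, -0.7]
width: 0.0596
```

Run:
```python
from h import *
st()
c=cap("wrist","w2.png")
```

```text
t 5.03 pos [ 0.4554 -0.309   0.1187] th 1.3552 F [-0.1  0.2 -0.7] w 0.0596 j [-0.8   0.59  1.73  0.    0.81 -0.58]
```

View pics/w2.png

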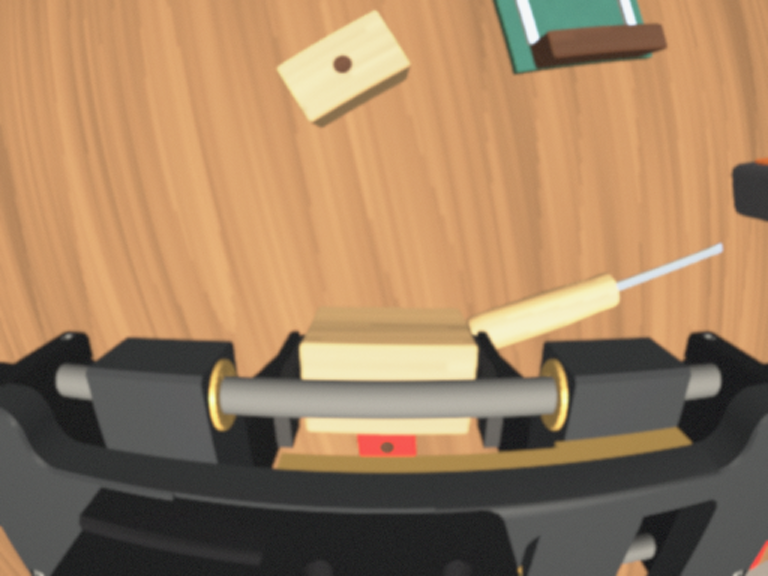

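Run:
```python
from h import *
plan(((.607,-.1545,.15),np.pi/2+.033))
```

```text
t 5.08 pos [ 0.4546 -0.3083  0.1168] th 1.3552 F [-0.4  0.8  0.2] w 0.0599 j [-0.8   0.59  1.73  0.    0.81 -0.58]
[ 0.607  -0.1545  0.15  ] -> [ 1.218  0.775 -0.222] roll -0.119
```

>>> drive_tool(rows=[0.1,0.07,-0.1,-0.02,1,0.25,0.17,-0.2,-0.05,1,0.4,0.27,-0.22,-0.08,1,0.55,0.37,-0.22,-0.11,1,0.7,0.47,-0.22,-0.12,1,0.83,0.55,-0.22,-0.12,1,0.9,0.6,-0.22,-0.12,1,0.9,0.6,-0.22,-0.12,1])

```text
clock: 5.75
position: [0.5708, -0.1921, 0.1457]
eef_rot: [[-0.039, 0.999, -0.0], [0.999, 0.039, 0.001], [0.001, -0.0, -1.0]]
force: [-0.0, -1.0, -0.7]
width: 0.0604
```

Run:
```python
from h import *
plan(((.607,-.1545,.15),np.pi/2+.033))
c=cap("wrist"); overlay(c,(.6078,-.1765,.033),BEDL+STOPL(.235),"w3.png",(0,0,512,384),1.5)
```

```text
t 5.75 pos [ 0.5708 -0.1921  0.1457] th 1.6094 F [-0.  -1.  -0.7] w 0.0604 j [-0.51  0.61  1.57  0.    0.96 -0.55]
[ 0.607  -0.1545  0.15  ] -> [ 0.241  0.251 -0.029] roll 0.003
```

View pics/w3.png

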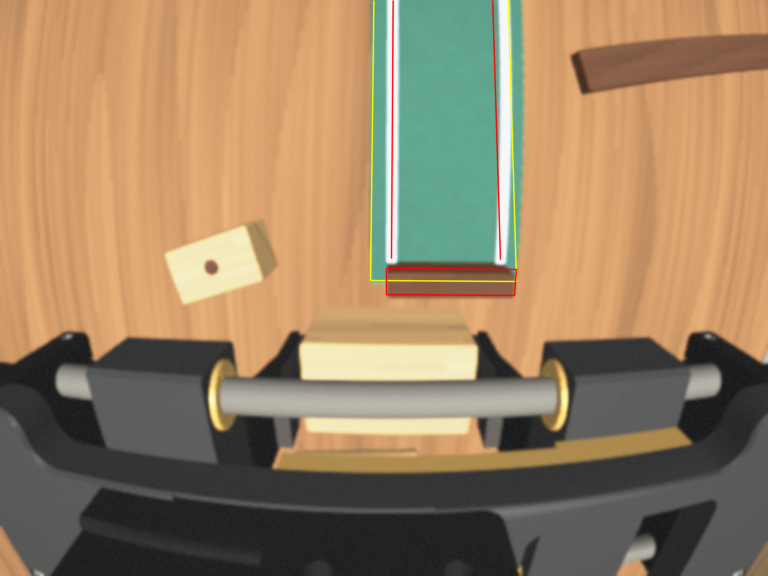

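```bash
python3 - <<'E'
s=open('h.py').read()
s=s.replace("    for L,col in lines:\n","    for L,col in lines:\n        L=np.array(L,float); L=np.vstack([L[i]+(L[i+1]-L[i])*f for i in range(len(L)-1) for f in np.linspace(0,1,30)[:,None]])\n")
open('h.py','w').write(s)
E
python3 - <<'E'
from h import *
c=cap("wrist"); overlay(c,(.6078,-.1765,.033),BEDL+STOPL(.235),"w4.png",(220,0,160,210),3.5)
E
```

```text
(no output)
```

View pics/w4.png

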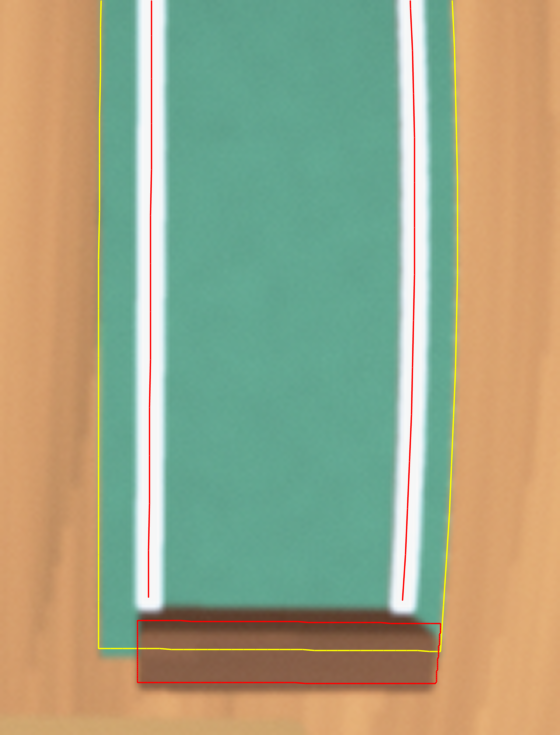

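>>> drive_tool(rows=[0.12,0.12,-0.03,0.003,1,0.22,0.24,-0.03,0.003,1,0.23,0.25,-0.03,0.003,1,0.23,0.25,-0.03,0.003,1,0.23,0.25,-0.03,0.003,1,0.23,0.25,-0.03,0.003,1,0.23,0.25,-0.03,0.003,1,0.23,0.25,-0.03,0.003,1])

```text
clock: 6.52
position: [0.6052, -0.1592, 0.151]
eef_rot: [[-0.028, 1.0, -0.001], [1.0, 0.028, 0.0], [0.0, -0.001, -1.0]]
force: [0.7, 0.4, -1.1]
width: 0.0597
```

Run:
```python
from h import *
plan(((.6071,-.156,.037),np.pi/2+.033))
```

```text
t 6.52 pos [ 0.6052 -0.1592  0.151 ] th 1.5986 F [ 0.7  0.4 -1.1] w 0.0597 j [-0.44  0.63  1.5  -0.    1.01 -0.46]
[ 0.6071 -0.156   0.037 ] -> [0.021 0.014 0.76 ] roll -0.002
```

>>> drive_tool(rows=[0.02,0.01,0.15,0,1,0.02,0.01,0.3,0,1,0.02,0.01,0.45,0,1,0.02,0.01,0.55,0,1,0.02,0.01,0.65,0,1,0.02,0.01,0.7,0,1,0.02,0.01,0.74,0,1,0.02,0.01,0.76,0,1])

```text
clock: 7.18
position: [0.6071, -0.1555, 0.0365]
eef_rot: [[-0.029, 1.0, -0.001], [1.0, 0.029, 0.0], [0.0, -0.001, -1.0]]
force: [0.4, 0.2, -0.5]
width: 0.0599
```

>>> drive_tool(rows=[0,0,0.01,0,1,0,0,0.015,0,1,0,0,0.015,0,1,0,0,0.015,0,-1,0,0,0.015,0,-1,0,0,0.015,0,-1,0,0,0.015,0,-1,0,0,0.015,0,-1])

```text
clock: 7.85
position: [0.6075, -0.1554, 0.035]
eef_rot: [[-0.029, 1.0, 0.0], [1.0, 0.029, -0.0], [-0.0, 0.0, -1.0]]
force: [0.5, 0.2, 0.3]
width: 0.0833
```

Run:
```python
from h import *
plan(((.4627,-.1794,.16),np.pi/2+.3))
c=cap("wrist","w5.png")
```

```text
t 7.85 pos [ 0.6075 -0.1554  0.035 ] th 1.6000 F [0.5 0.2 0.3] w 0.0833 j [-0.43  0.79  1.56  0.    0.79 -0.46]
[ 0.4627 -0.1794  0.16  ] -> [-0.132 -0.969 -0.833] roll -0.129
```

View pics/w5.png

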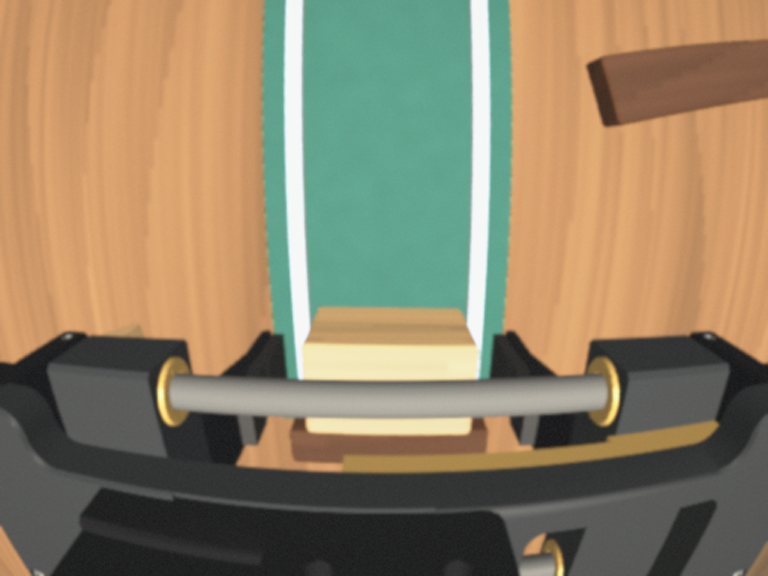

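>>> drive_tool(rows=[0,0,-0.2,0,-1,0,0,-0.45,0,-1,-0.05,-0.2,-0.7,-0.04,-1,-0.15,-0.45,-0.9,-0.08,-1,-0.25,-0.7,-0.9,-0.12,-1,-0.4,-0.9,-0.9,-0.13,-1,-0.5,-0.97,-0.9,-0.13,-1,-0.5,-0.97,-0.9,-0.13,-1])

```text
clock: 8.57
position: [0.4612, -0.2372, 0.1705]
eef_rot: [[-0.293, 0.956, -0.001], [0.956, 0.293, -0.001], [-0.001, -0.001, -1.0]]
force: [-0.4, -0.3, -0.6]
width: 0.087
```

Run:
```python
from h import *
plan(((.4627,-.1794,.15),np.pi/2+.3),((.4627,-.1794,.024),np.pi/2+.3))
c=cap("wrist")
b=.3
L=[([T((.4627,-.1794,b),[(sx*.03,sy*.018,.042)])[0] for sx,sy in((-1,-1),(1,-1),(1,1),(-1,1),(-1,-1))],Rd)]
overlay(c,None,L,"w6.png",(0,0,512,384),1.5)
for d in env.masks_of("blank1","wrist"): print(d["conf"],np.round(d["box"]))
```

```text
t 8.57 pos [ 0.4612 -0.2372  0.1705] th 1.8681 F [-0.4 -0.3 -0.6] w 0.0870 j [-0.69  0.48  1.76 -0.    0.9  -0.99]
[ 0.4627 -0.1794  0.15  ] -> [0.365 0.122 0.136] roll -0.001
[ 0.4627 -0.1794  0.024 ] -> [0.366 0.123 0.976] roll -0.001
0.87 [245. 110.  64.  40.]
0.72 [378. 130.  66.  51.]
0.64 [180. 277.  40.  36.]
```

View pics/w6.png

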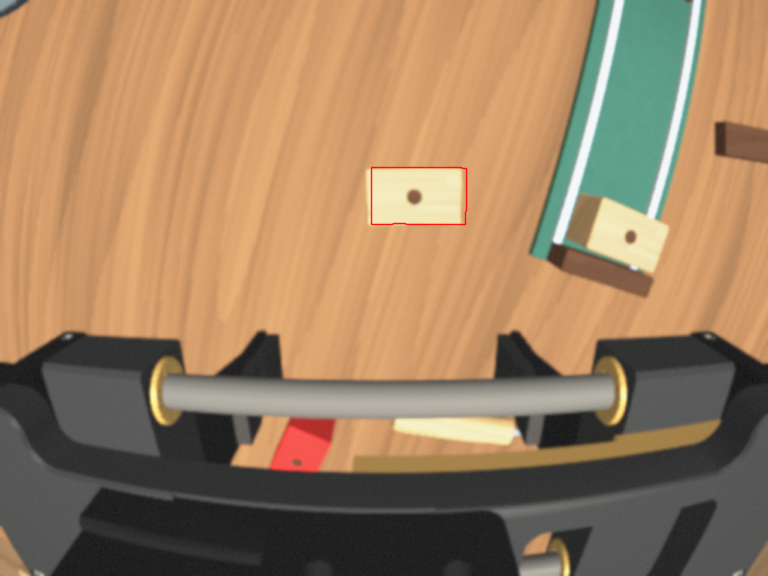

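>>> drive_tool(rows=[0.18,0.06,0.14,0,-1,0.34,0.11,0.2,0,-1,0.37,0.11,0.35,0,-1,0.37,0.11,0.5,0,-1,0.37,0.11,0.65,0,-1,0.37,0.11,0.8,0,-1,0.37,0.11,0.92,0,-1,0.37,0.11,0.97,0,-1])

```text
clock: 9.33
position: [0.4634, -0.175, 0.0218]
eef_rot: [[-0.298, 0.954, -0.003], [0.954, 0.298, 0.002], [0.003, -0.002, -1.0]]
force: [-0.8, 0.3, -0.1]
width: 0.0872
```

>>> drive_tool(rows=[0,0,0,0,1,0,0,0,0,1,0,0,0,0,1,0,0,0,0,1,0,0,-0.1,0,1,0,0,-0.3,0,1,0,0,-0.5,0,1,0,0,-0.7,0,1])

```text
clock: 10.0
position: [0.4632, -0.1765, 0.1312]
eef_rot: [[-0.297, 0.955, 0.0], [0.955, 0.297, -0.0], [-0.0, 0.0, -1.0]]
force: [-0.5, -1.0, 0.2]
width: 0.0598
```

Run:
```python
from h import *
# bed y of next: .021+.036+.006
X=T((.6078,-.177,.033),[(0,.065,0)])[0]; print(X)
plan(((X[0],X[1],.15),np.pi/2+.033),((X[0],X[1],.037),np.pi/2+.033))
c=cap("wrist","w7.png")
```

```text
[ 0.60565539 -0.11203539  0.        ]
t 10.00 pos [ 0.4632 -0.1765  0.1312] th 1.8719 F [-0.5 -1.   0.2] w 0.0598 j [-0.59  0.52  1.85  0.    0.77 -0.89]
[ 0.6057 -0.112   0.15  ] -> [ 0.129  1.035 -0.125] roll 0.128
[ 0.6057 -0.112   0.037 ] -> [0.129 1.035 0.628] roll 0.128
```

View pics/w7.png

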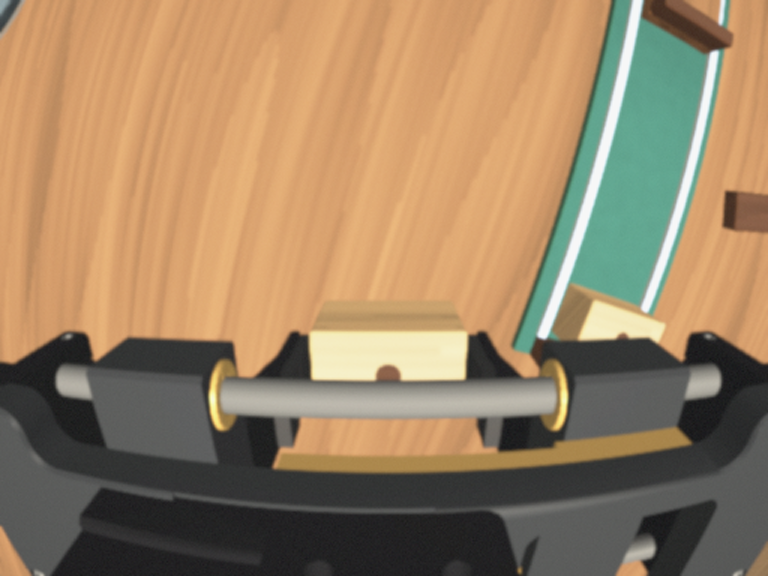

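Run:
```python
from h import *
st()
c=cap("scene")
cv2.imwrite("pics/s2.png",cv2.resize(c["color"][90:220,150:290],None,fx=5,fy=4.5,interpolation=cv2.INTER_CUBIC))
```

```text
t 10.05 pos [ 0.4661 -0.1782  0.1363] th 1.8724 F [0.5 0.  2. ] w 0.0599 j [-0.59  0.51  1.85  0.    0.78 -0.89]
```

View pics/s2.png

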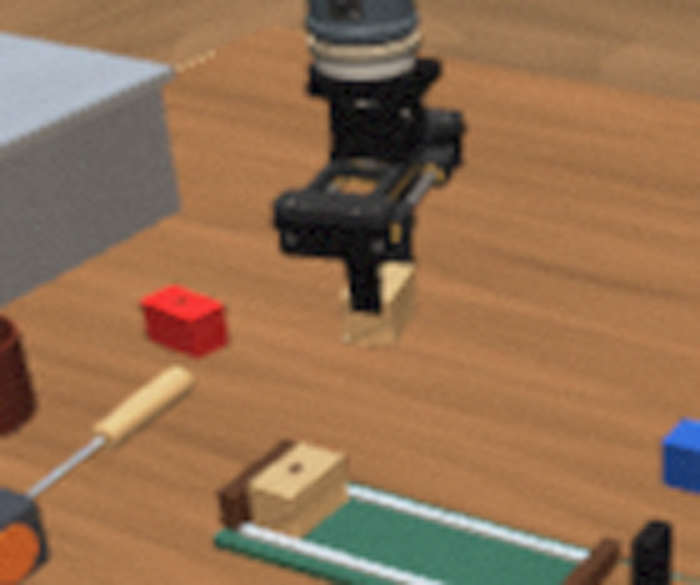

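```bash
cat >> h.py <<'E'
from scipy.optimize import least_squares
from scipy.spatial.transform import Rotation as Ro
def hold(c,R,pos,pts):
    """pts: top-front-left,right, bottom-front-left,right px; returns offset of blank centre underside in tool frame (mm) and rotvec deg"""
    y=np.array([-1,1,-1,1])*.03
    M=np.array([[.018,-.03,-.042],[.018,.03,-.042],[.018,-.03,0],[.018,.03,0]])
    def f(p):
        X=(Ro.from_rotvec(p[3:]).apply(M)+p[:3])@R.T+pos
        return (proj(c,X)-pts).ravel()
    r=least_squares(f,[0,0,.02,0,0,0]); return (r.x[:3]*1000).round(1),np.degrees(r.x[3:]).round(1),np.abs(r.fun).max()
E
python3 - <<'E'
from h import *
s,R,th=st(); c=cap("wrist","w8.png")
a=np.array([(311,330),(466,331),(322,300),(457,300)])/1.5
b=np.array([(300,343),(478,343),(317,308),(467,308)])/1.5
print(hold(c,R,s["position"],a)); print(hold(c,R,s["position"],b))
E
```

```text
t 10.10 pos [ 0.4663 -0.1784  0.1344] th 1.8722 F [ 0.6  0.2 -0.3] w 0.0595 j [-0.59  0.51  1.85  0.    0.77 -0.89]
(array([-6.1,  0.3, 44.9]), array([-0.9, -1.3, -0.1]), np.float64(2.1394226775496463))
(array([-2.8,  1.3, 23. ]), array([-2.1, -2.3, -0.7]), np.float64(2.2384112247540315))
```

View pics/w8.png

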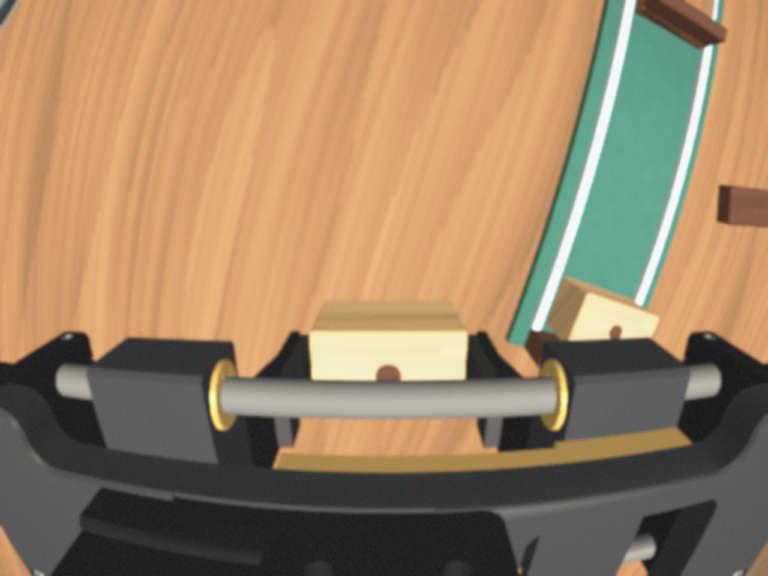

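>>> drive_tool(rows=[0,0.1,-0.1,0.03,1,0.03,0.22,-0.12,0.06,1,0.06,0.36,-0.12,0.09,1,0.1,0.5,-0.12,0.12,1,0.13,0.65,-0.12,0.13,1,0.15,0.8,-0.12,0.13,1,0.15,0.92,-0.12,0.13,1,0.15,1,-0.12,0.13,1])

```text
clock: 10.82
position: [0.6009, -0.1095, 0.146]
eef_rot: [[-0.03, 1.0, -0.001], [1.0, 0.03, 0.001], [0.001, -0.001, -1.0]]
force: [-0.2, 0.3, -0.3]
width: 0.0599
```

Run:
```python
from h import *
X=(.6057,-.108)
plan(((X[0],X[1],.062),np.pi/2+.033))
c=cap("wrist","w9.png")
```

```text
t 10.82 pos [ 0.6009 -0.1095  0.146 ] th 1.6009 F [-0.2  0.3 -0.3] w 0.0599 j [-0.36  0.62  1.55  0.    0.98 -0.39]
[ 0.6057 -0.108   0.062 ] -> [0.009 0.033 0.56 ] roll -0.001
```

View pics/w9.png

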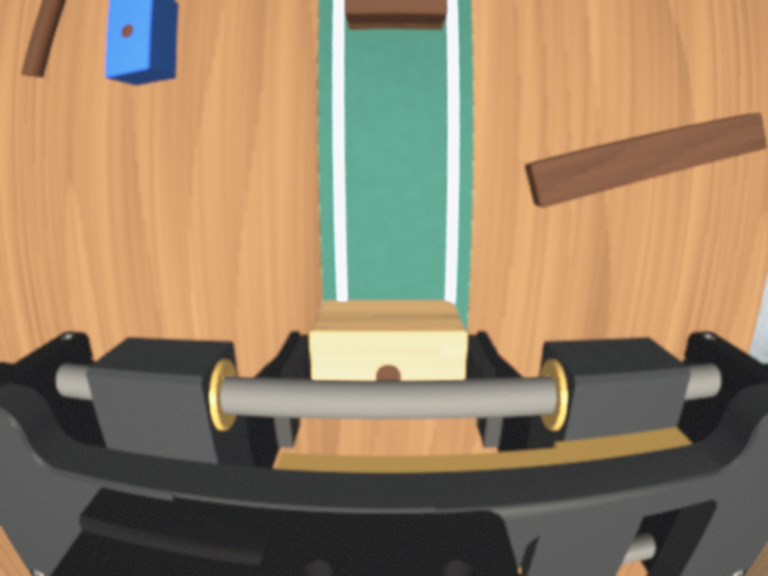

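>>> drive_tool(rows=[0.01,0.03,0.1,0,1,0.01,0.03,0.2,0,1,0.01,0.03,0.3,0,1,0.01,0.03,0.4,0,1,0.01,0.03,0.4,0,1,0.01,0.03,0.4,0,1,0.01,0.03,0.4,0,1,0.01,0.03,0.4,0,1])

```text
clock: 11.53
position: [0.6048, -0.1093, 0.0881]
eef_rot: [[-0.029, 1.0, 0.001], [1.0, 0.029, -0.001], [-0.001, 0.001, -1.0]]
force: [-0.3, 0.4, -0.8]
width: 0.0594
```

Run:
```python
from h import *
X=(.6057,-.108)
plan(((X[0],X[1],.056),np.pi/2+.033))
c=cap("wrist","w10.png")
```

```text
t 11.53 pos [ 0.6048 -0.1093  0.0881] th 1.5997 F [-0.3  0.4 -0.8] w 0.0594 j [-0.36  0.7   1.57 -0.    0.86 -0.39]
[ 0.6057 -0.108   0.056 ] -> [0.009 0.006 0.214] roll -0.002
```

View pics/w10.png

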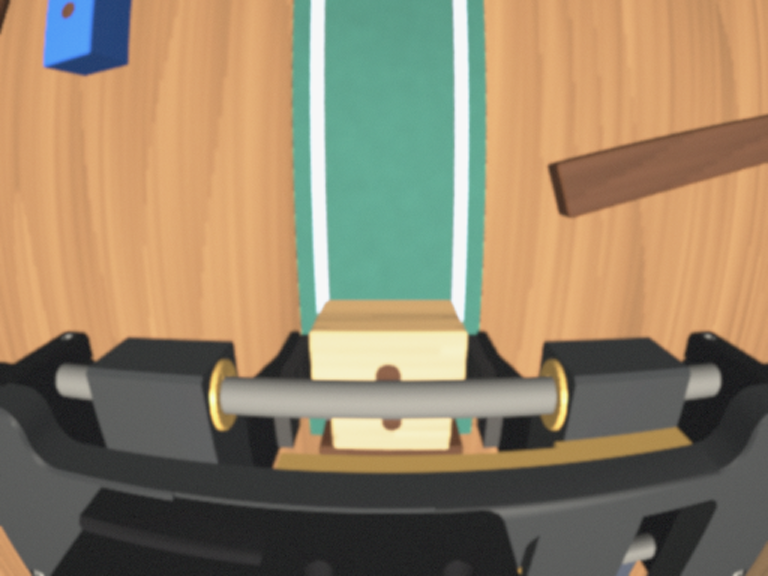

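>>> drive_tool(rows=[0.01,0.005,0.04,0,1,0.02,0.005,0.08,0,1,0.02,0.005,0.12,0,1,0.02,0.005,0.15,0,1,0.02,0.005,0.18,0,1,0.02,0.005,0.2,0,1,0.02,0.005,0.205,0,1,0.02,0.005,0.21,0,1])

```text
clock: 12.25
position: [0.605, -0.106, 0.0554]
eef_rot: [[-0.029, 1.0, -0.0], [1.0, 0.029, 0.0], [0.0, -0.0, -1.0]]
force: [-0.7, -0.3, -0.9]
width: 0.0593
```

Run:
```python
from h import *
st()
c=cap("wrist","w11.png")
```

```text
t 12.25 pos [ 0.605  -0.106   0.0554] th 1.5998 F [-0.7 -0.3 -0.9] w 0.0593 j [-0.36  0.75  1.59  0.    0.8  -0.38]
```

View pics/w11.png

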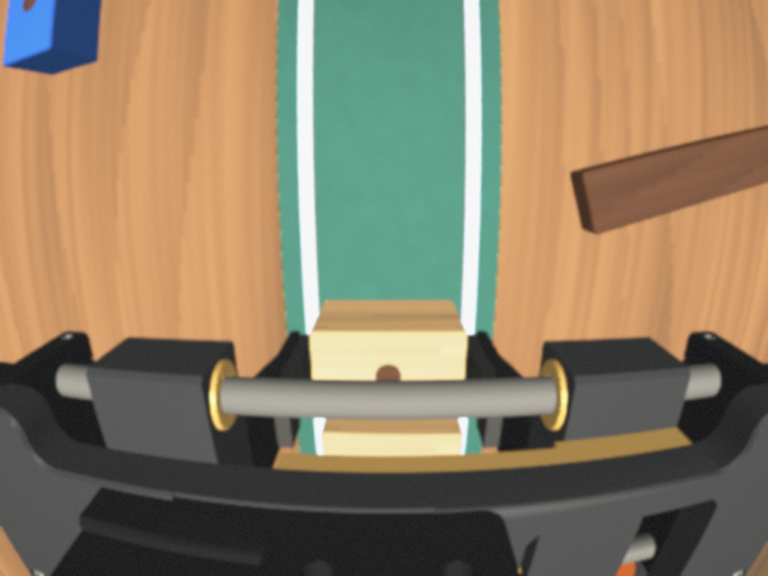

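>>> drive_tool(rows=[0,0,0.006,0,1,0,0,0.012,0,1,0,0,0.015,0,1,0,0,0.015,0,1,0,0,0.015,0,1,0,0,0.015,0,1,0,0,0.015,0,1,0,0,0.015,0,1])

```text
clock: 12.97
position: [0.6054, -0.1061, 0.0542]
eef_rot: [[-0.029, 1.0, 0.001], [1.0, 0.029, -0.0], [-0.0, 0.001, -1.0]]
force: [-1.4, -0.6, 5.5]
width: 0.0598
```

Touching down at 5.5 N; releasing and rising.

>>> drive_tool(rows=[0,0,0,0,-1,0,0,0,0,-1,0,0,0,0,-1,0,0,0,0,-1,0,0,-0.15,0,-1,0,0,-0.35,0,-1,0,0,-0.55,0,-1,0,0,-0.75,0,-1])

```text
clock: 13.63
position: [0.6046, -0.1058, 0.1666]
eef_rot: [[-0.029, 1.0, -0.001], [1.0, 0.029, 0.001], [0.001, -0.001, -1.0]]
force: [0.5, 0.3, 0.0]
width: 0.0864
```

Run:
```python
from h import *
plan(((.422,.115,.17),np.pi/2-.19))
c=cap("wrist","w12.png")
c=cap("top");cv2.imwrite("pics/t2.png",cv2.resize(c["color"][150:300,80:430],None,fx=2.25,fy=2.25,interpolation=cv2.INTER_CUBIC))
```

```text
t 13.63 pos [ 0.6046 -0.1058  0.1666] th 1.5999 F [0.5 0.3 0. ] w 0.0864 j [-0.36  0.59  1.52  0.    1.03 -0.38]
[0.422 0.115 0.17 ] -> [ 1.507 -1.174 -0.02 ] roll 0.105
```

View pics/w12.png

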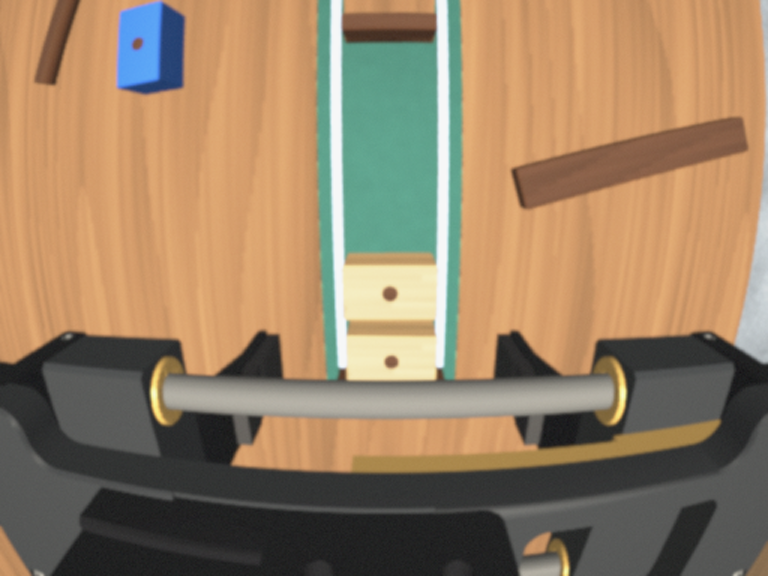

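View pics/t2.png

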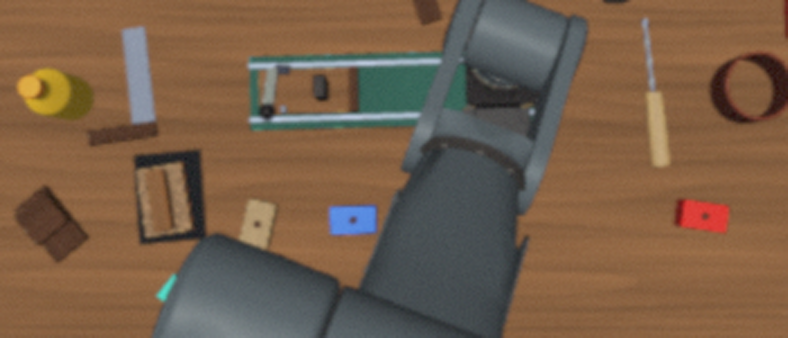

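>>> drive_tool(rows=[0.15,-0.15,-0.03,0.03,-1,0.35,-0.3,-0.03,0.06,-1,0.55,-0.45,-0.03,0.09,-1,0.75,-0.6,-0.03,0.1,-1,0.9,-0.75,-0.03,0.1,-1,1,-0.9,-0.03,0.1,-1,1,-1,-0.03,0.1,-1,1,-1,-0.03,0.1,-1])

```text
clock: 14.4
position: [0.4455, 0.0412, 0.1695]
eef_rot: [[0.177, 0.984, -0.007], [0.984, -0.177, 0.001], [-0.0, -0.007, -1.0]]
force: [-0.6, -0.0, -0.2]
width: 0.0869
```

Run:
```python
from h import *
plan(((.422,.125,.165),np.pi/2-.19))
```

```text
t 14.40 pos [0.4455 0.0412 0.1695] th 1.3927 F [-0.6 -0.  -0.2] w 0.0869 j [-0.16  0.4   1.93 -0.    0.82  0.02]
[0.422 0.125 0.165] -> [ 0.522 -0.253  0.032] roll 0.006
```

>>> drive_tool(rows=[0.15,-0.07,0.03,0,-1,0.3,-0.15,0.03,0,-1,0.45,-0.22,0.03,0,-1,0.52,-0.25,0.03,0,-1,0.52,-0.25,0.03,0,-1,0.52,-0.25,0.03,0,-1,0.52,-0.25,0.03,0,-1,0.52,-0.25,0.03,0,-1])

```text
clock: 15.07
position: [0.4288, 0.1221, 0.1659]
eef_rot: [[0.181, 0.984, 0.001], [0.984, -0.181, -0.0], [-0.0, 0.001, -1.0]]
force: [0.6, -0.4, 0.6]
width: 0.0873
```

Run:
```python
from h import *
b=(.4216,.184,-.188)
plan(((b[0],b[1],.15),np.pi/2+b[2]),((b[0],b[1],.024),np.pi/2+b[2]))
c=cap("wrist")
L=[([T(b,[(sx*.03,sy*.018,.042)])[0] for sx,sy in((-1,-1),(1,-1),(1,1),(-1,1),(-1,-1))],Rd)]
overlay(c,None,L,"w13.png",(0,0,512,384),1.5)
```

```text
t 15.07 pos [0.4288 0.1221 0.1659] th 1.3890 F [ 0.6 -0.4  0.6] w 0.0873 j [ 0.03  0.4   1.94 -0.    0.8   0.21]
[0.4216 0.184  0.15  ] -> [ 0.397 -0.122  0.106] roll 0.003
[0.4216 0.184  0.024 ] -> [ 0.397 -0.122  0.946] roll 0.003
```

View pics/w13.png

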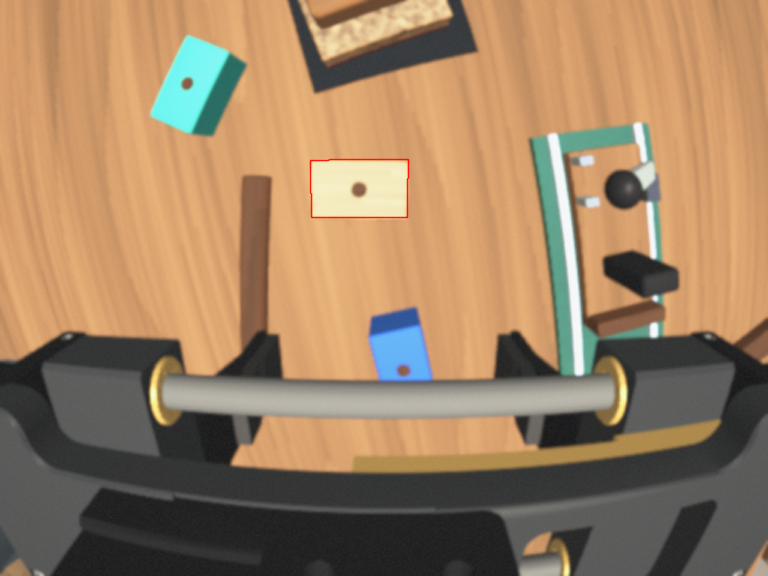

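>>> drive_tool(rows=[0.15,-0.05,0.05,0,-0.65,0.3,-0.1,0.1,0,-0.65,0.4,-0.12,0.1,0,-0.65,0.4,-0.12,0.1,0,-0.65,0.4,-0.12,0.25,0,-0.65,0.4,-0.12,0.4,0,-0.65,0.4,-0.12,0.5,0,-0.65,0.4,-0.12,0.5,0,-0.65])

```text
clock: 15.78
position: [0.4197, 0.184, 0.089]
eef_rot: [[0.18, 0.984, -0.005], [0.984, -0.18, -0.001], [-0.002, -0.005, -1.0]]
force: [-0.6, 0.3, -0.4]
width: 0.0718
```

Run:
```python
from h import *
b=(.4216,.184,-.188)
plan(((b[0],b[1],.024),np.pi/2+b[2]))
c=cap("wrist","w14.png")
```

```text
t 15.78 pos [0.4197 0.184  0.089 ] th 1.3894 F [-0.6  0.3 -0.4] w 0.0718 j [ 0.17  0.57  1.97 -0.    0.61  0.35]
[0.4216 0.184  0.024 ] -> [0.003 0.014 0.433] roll 0.003
```

View pics/w14.png

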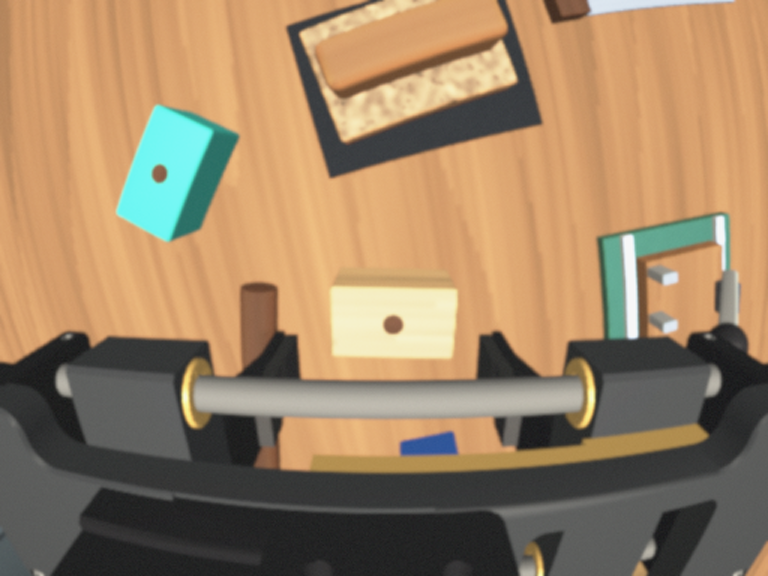

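>>> drive_tool(rows=[0,0.01,0.12,0,-0.65,0,0.01,0.24,0,-0.65,0,0.01,0.35,0,-0.65,0,0.01,0.43,0,-0.65,0,0.01,0.43,0,-0.65,0,0.01,0.43,0,1,0,0.01,0.43,0,1,0,0.01,0.43,0,1], grip_force=30)

```text
clock: 16.5
position: [0.4233, 0.185, 0.0277]
eef_rot: [[0.18, 0.984, 0.002], [0.984, -0.18, 0.0], [0.001, 0.002, -1.0]]
force: [-0.0, -0.9, 0.6]
width: 0.06
```

>>> drive_tool(rows=[0,0,0,0,1,0,0,-0.15,0,1,0,0,-0.3,0,1,0,0,-0.45,0,1,0,0,-0.6,0,1,0,0,-0.75,0,1,0,0,-0.9,0,1,0,0,-0.9,0,1])

```text
clock: 17.17
position: [0.4248, 0.1857, 0.1656]
eef_rot: [[0.179, 0.984, 0.009], [0.984, -0.179, 0.002], [0.003, 0.009, -1.0]]
force: [0.4, 1.0, -0.0]
width: 0.0595
```

Run:
```python
from h import *
X=T((.6078,-.177,.033),[(0,.112,0)])[0]; print(X)
plan(((X[0],X[1],.16),np.pi/2+.033))
c=cap("wrist","w15.png")
```

```text
[ 0.60410467 -0.06506098  0.        ]
t 17.17 pos [0.4248 0.1857 0.1656] th 1.3909 F [ 0.4  1.  -0. ] w 0.0595 j [0.17 0.42 1.9  0.   0.81 0.35]
[ 0.6041 -0.0651  0.16  ] -> [-1.431  1.475  0.046] roll -0.102
```

View pics/w15.png

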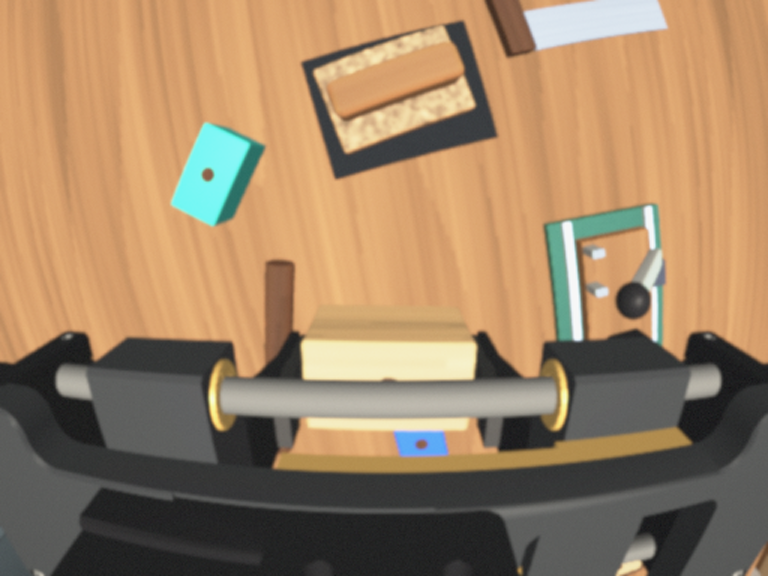

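>>> drive_tool(rows=[-0.15,0.1,0,-0.03,1,-0.3,0.2,0,-0.06,1,-0.45,0.35,0,-0.09,1,-0.6,0.5,0,-0.1,1,-0.75,0.65,0,-0.1,1,-0.9,0.8,0,-0.1,1,-1,0.95,0,-0.1,1,-1,1,0,-0.1,1])

```text
clock: 17.88
position: [0.5459, 0.0068, 0.1606]
eef_rot: [[-0.025, 1.0, 0.002], [1.0, 0.025, -0.002], [-0.002, 0.002, -1.0]]
force: [0.7, -0.3, -0.8]
width: 0.0601
```

Run:
```python
from h import *
X=(.6041,-.0651)
plan(((X[0],X[1],.16),np.pi/2+.033))
```

```text
t 17.88 pos [0.5459 0.0068 0.1606] th 1.5962 F [ 0.7 -0.3 -0.8] w 0.0601 j [-0.19  0.52  1.7  -0.    0.91 -0.22]
[ 0.6041 -0.0651  0.16  ] -> [-0.489  0.376  0.005] roll -0.004
```

>>> drive_tool(rows=[-0.15,0.1,0,0,1,-0.3,0.2,0,0,1,-0.42,0.3,0,0,1,-0.48,0.36,0,0,1,-0.48,0.36,0,0,1,-0.48,0.36,0,0,1,-0.48,0.36,0,0,1,-0.48,0.36,0,0,1])

```text
clock: 18.55
position: [0.5975, -0.0583, 0.1609]
eef_rot: [[-0.03, 1.0, -0.003], [1.0, 0.03, 0.001], [0.001, -0.003, -1.0]]
force: [-0.3, 0.3, -1.5]
width: 0.0604
```

Run:
```python
from h import *
X=(.6041,-.0651)
plan(((X[0],X[1],.043),np.pi/2+.033))
c=cap("wrist","w16.png")
```

```text
t 18.55 pos [ 0.5975 -0.0583  0.1609] th 1.6011 F [-0.3  0.3 -1.5] w 0.0604 j [-0.28  0.58  1.56  0.    1.   -0.31]
[ 0.6041 -0.0651  0.043 ] -> [-0.048  0.045  0.786] roll -0.001
```

View pics/w16.png

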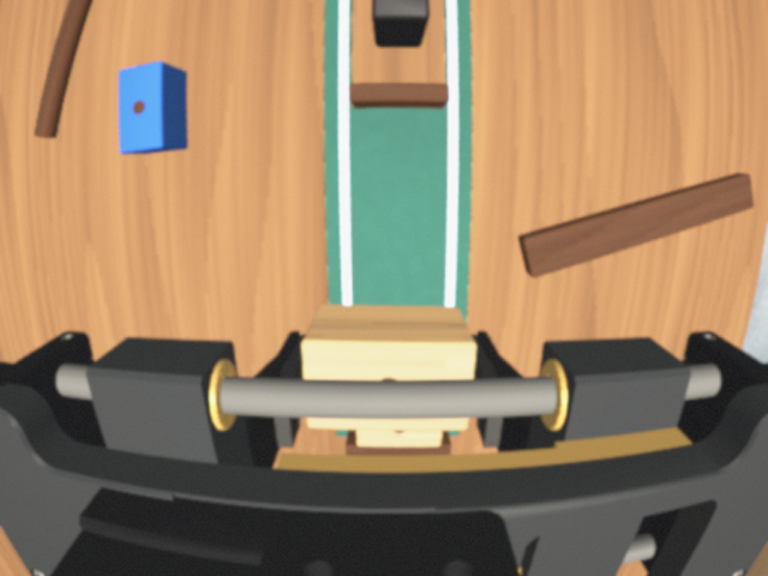

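>>> drive_tool(rows=[-0.02,0.03,0.1,0,1,-0.03,0.03,0.2,0,1,-0.03,0.03,0.3,0,1,-0.03,0.03,0.4,0,1,-0.03,0.03,0.4,0,1,-0.03,0.03,0.4,0,1,-0.03,0.03,0.4,0,1,-0.03,0.03,0.4,0,1])

```text
clock: 19.27
position: [0.6044, -0.0641, 0.1028]
eef_rot: [[-0.03, 1.0, 0.002], [1.0, 0.03, -0.001], [-0.001, 0.002, -1.0]]
force: [-0.1, -0.3, -0.2]
width: 0.0599
```

Run:
```python
from h import *
X=(.6041,-.0651)
plan(((X[0],X[1],.038),np.pi/2+.033))
c=cap("wrist","w17.png")
```

```text
t 19.27 pos [ 0.6044 -0.0641  0.1028] th 1.6003 F [-0.1 -0.3 -0.2] w 0.0599 j [-0.29  0.67  1.58  0.    0.88 -0.32]
[ 0.6041 -0.0651  0.038 ] -> [-0.006 -0.003  0.432] roll -0.002
```

View pics/w17.png

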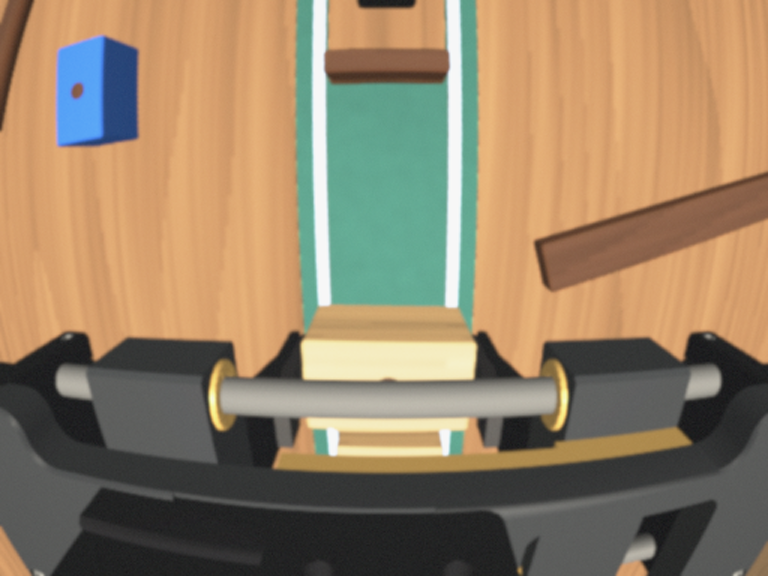

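>>> drive_tool(rows=[0,0,0.1,0,1,0,0,0.2,0,1,0,0,0.3,0,1,0,0,0.37,0,1,0,0,0.41,0,1,0,0,0.43,0,1,0,0,0.43,0,1,0,0,0.43,0,1])

```text
clock: 19.98
position: [0.6044, -0.0644, 0.0378]
eef_rot: [[-0.029, 1.0, 0.002], [1.0, 0.029, -0.0], [-0.001, 0.002, -1.0]]
force: [-0.3, -0.1, -0.4]
width: 0.0598
```

>>> drive_tool(rows=[0,0,0.006,0,1,0,0,0.01,0,1,0,0,0.01,0,1,0,0,0.01,0,1,0,0,0.01,0,1,0,0,0.01,0,1,0,0,0.01,0,1,0,0,0.01,0,1])

```text
clock: 20.65
position: [0.6045, -0.0644, 0.0377]
eef_rot: [[-0.029, 1.0, 0.002], [1.0, 0.029, -0.001], [-0.001, 0.002, -1.0]]
force: [-1.8, -0.4, 9.5]
width: 0.06
```

Contact; release and rise.

>>> drive_tool(rows=[0,0,-0.01,0,-1,0,0,-0.01,0,-1,0,0,-0.01,0,-1,0,0,-0.01,0,-1,0,0,-0.2,0,-1,0,0,-0.4,0,-1,0,0,-0.6,0,-1,0,0,-0.75,0,-1])

```text
clock: 21.32
position: [0.6043, -0.0643, 0.1499]
eef_rot: [[-0.029, 1.0, 0.001], [1.0, 0.029, -0.0], [-0.0, 0.001, -1.0]]
force: [1.0, -0.9, -0.3]
width: 0.0866
```

Run:
```python
from h import *
p=(.6078,-.177,.033)
X=T(p,[(0,.235+.047-.055,0)])[0]; print(X)
plan(((X[0],X[1],.16),np.pi/2+.033))
c=cap("wrist"); overlay(c,p,BEDL+STOPL(.235),"w18.png",(0,0,512,384),1.5)
```

```text
[0.60031036 0.04987641 0.        ]
t 21.32 pos [ 0.6043 -0.0643  0.1499] th 1.5999 F [ 1.  -0.9 -0.3] w 0.0866 j [-0.29  0.61  1.55  0.    0.98 -0.32]
[0.6003 0.0499 0.16  ] -> [ 0.762 -0.004 -0.068] roll -0.002
```

View pics/w18.png

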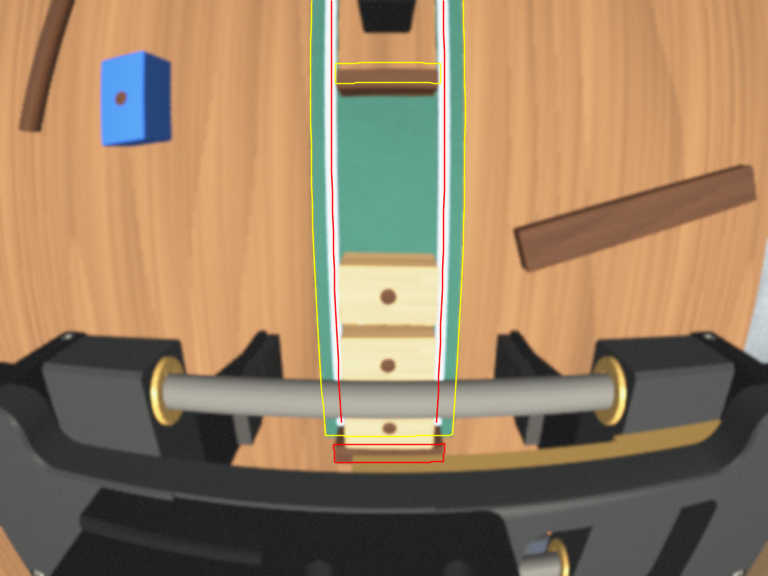

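>>> drive_tool(rows=[0.15,0,-0.05,0,-1,0.3,0,-0.05,0,-1,0.45,0,-0.05,0,-1,0.6,0,-0.05,0,-1,0.72,0,-0.05,0,-1,0.76,0,-0.05,0,-1,0.76,0,-0.05,0,-1,0.76,0,-0.05,0,-1])

```text
clock: 22.03
position: [0.6005, 0.0495, 0.1552]
eef_rot: [[-0.03, 1.0, -0.0], [1.0, 0.03, -0.001], [-0.001, -0.0, -1.0]]
force: [0.8, 0.1, -0.2]
width: 0.0872
```

Run:
```python
from h import *
p=(.6078,-.177,.033)
X=T(p,[(0,.280,0)])[0]; print(X)
plan(((X[0],X[1],.15),np.pi/2+.033))
c=cap("wrist"); overlay(c,p,BEDL+STOPL(.233),"w19.png",(0,0,512,384),1.5)
```

```text
[0.59856168 0.10284755 0.        ]
t 22.03 pos [0.6005 0.0495 0.1552] th 1.6007 F [ 0.8  0.1 -0.2] w 0.0872 j [-0.1   0.59  1.56 -0.    0.98 -0.13]
[0.5986 0.1028 0.15  ] -> [ 0.356 -0.002  0.035] roll -0.001
```

View pics/w19.png

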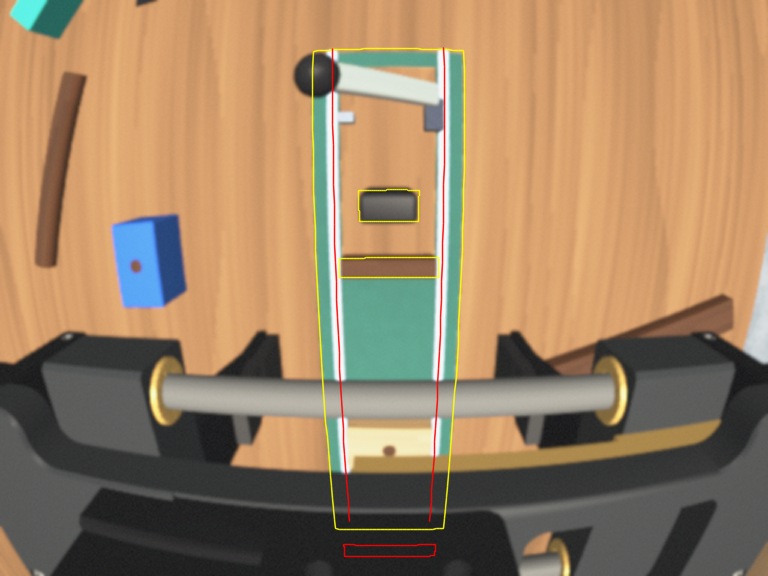

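>>> drive_tool(rows=[0.15,0,0,0,-0.5,0.3,0,0,0,-0.5,0.35,0,0.05,0,-0.5,0.35,0,0.15,0,-0.5,0.35,0,0.3,0,-0.5,0.35,0,0.45,0,-0.5,0.35,0,0.55,0,-0.5,0.35,0,0.6,0,-0.5])

```text
clock: 22.75
position: [0.5975, 0.1008, 0.0628]
eef_rot: [[-0.028, 1.0, -0.004], [1.0, 0.028, -0.0], [-0.0, -0.004, -1.0]]
force: [-0.3, 0.1, -0.3]
width: 0.0654
```

>>> drive_tool(rows=[0,0,0,0,1,0,0,0,0,1,0,0,0,0,1,0,0,0,0,1,0,0,0,0,1,0,0,0,0,1,0,0,0,0,1,0,0,0,0,1], grip_force=35)

```text
clock: 23.42
position: [0.5988, 0.1022, 0.0663]
eef_rot: [[-0.03, 1.0, 0.0], [1.0, 0.03, -0.0], [-0.0, 0.0, -1.0]]
force: [-1.7, -0.2, 4.6]
width: 0.0298
```

Run:
```python
from h import *
p=(.6078,-.177,.033)
for y in(.134,.124,.108): 
    X=T(p,[(0,y+.047,0)])[0]; plan(((X[0],X[1],.064),np.pi/2+.033))
c=cap("wrist","w20.png")
```

```text
t 23.42 pos [0.5988 0.1022 0.0663] th 1.6004 F [-1.7 -0.2  4.6] w 0.0298 j [-0.01  0.73  1.6  -0.    0.81 -0.04]
[0.6018 0.0039 0.064 ] -> [-0.656  0.001  0.015] roll -0.002
t 23.42 pos [0.5988 0.1022 0.0663] th 1.6004 F [-1.7 -0.2  4.6] w 0.0298 j [-0.01  0.73  1.6  -0.    0.81 -0.04]
[ 0.6022 -0.0061  0.064 ] -> [-0.723  0.001  0.015] roll -0.002
t 23.42 pos [0.5988 0.1022 0.0663] th 1.6004 F [-1.7 -0.2  4.6] w 0.0298 j [-0.01  0.73  1.6  -0.    0.81 -0.04]
[ 0.6027 -0.0221  0.064 ] -> [-0.829  0.001  0.015] roll -0.002
```

View pics/w20.png

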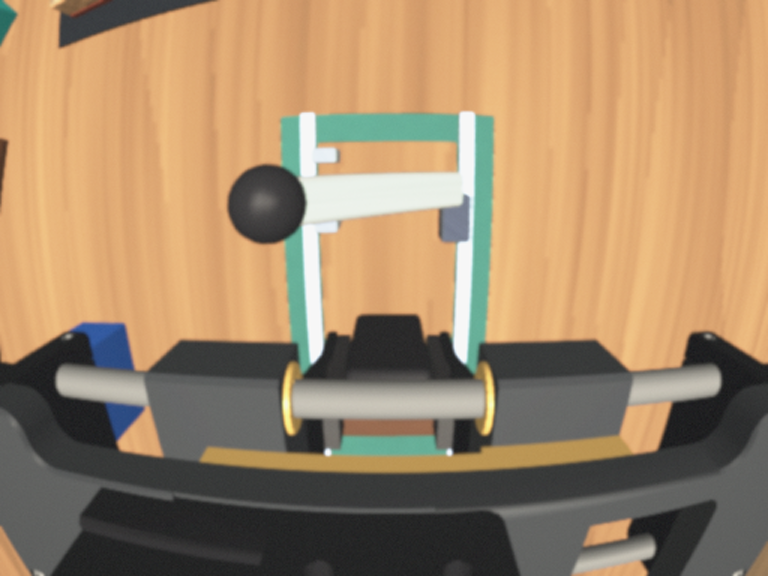

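>>> drive_tool(rows=[-0.03,0,0,0,1,-0.07,0,0,0,1,-0.12,0,0,0,1,-0.17,0,0,0,1,-0.22,0,0,0,1,-0.27,0,0,0,1,-0.32,0,0,0,1,-0.36,0,0,0,1])

```text
clock: 24.13
position: [0.6006, 0.0496, 0.0663]
eef_rot: [[-0.029, 1.0, 0.001], [1.0, 0.029, 0.002], [0.002, 0.001, -1.0]]
force: [-0.7, 6.0, 5.0]
width: 0.0297
```

>>> drive_tool(rows=[-0.04,0,0,0,1,-0.08,0,0,0,1,-0.12,0,0,0,1,-0.16,0,0,0,1,-0.19,0,0,0,1,-0.22,0,0,0,1,-0.24,0,0,0,1,-0.26,0,0,0,1])

```text
clock: 24.8
position: [0.6019, 0.0107, 0.0663]
eef_rot: [[-0.029, 1.0, 0.001], [1.0, 0.029, 0.002], [0.002, 0.001, -1.0]]
force: [-0.0, 4.6, 5.1]
width: 0.0294
```

Run:
```python
from h import *
p=(.6078,-.177,.033)
X=T(p,[(0,.108+.047,0)])[0]; plan(((X[0],X[1],.064),np.pi/2+.033))
c=cap("wrist","w21.png")
```

```text
t 24.80 pos [0.6019 0.0107 0.0663] th 1.5996 F [-0.   4.6  5.1] w 0.0294 j [-0.17  0.72  1.62  0.    0.8  -0.2 ]
[ 0.6027 -0.0221  0.064 ] -> [-0.219 -0.001  0.015] roll -0.002
```

View pics/w21.png

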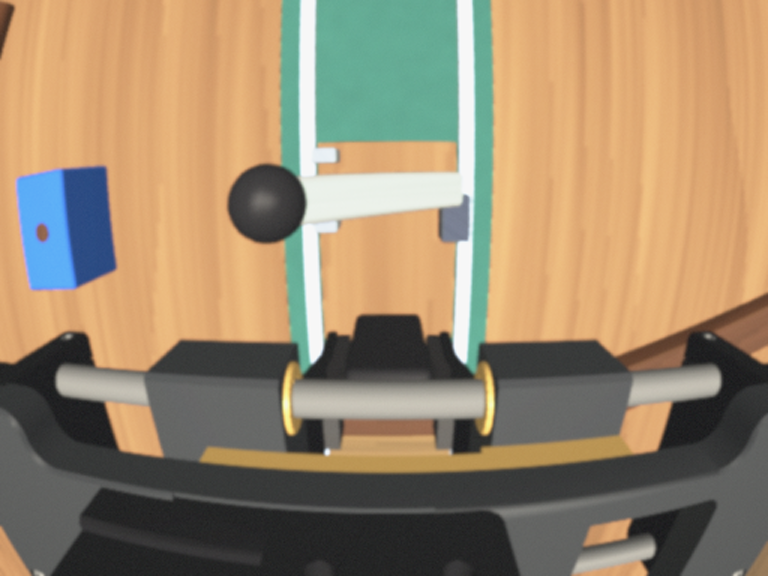

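>>> drive_tool(rows=[-0.02,0,0,0,1,-0.04,0,0,0,1,-0.06,0,0,0,1,-0.08,0,0,0,1,-0.1,0,0,0,1,-0.12,0,0,0,1,-0.14,0,0,0,1,-0.16,0,0,0,1])

```text
clock: 25.52
position: [0.6027, -0.0129, 0.0663]
eef_rot: [[-0.029, 1.0, 0.001], [1.0, 0.029, 0.003], [0.002, 0.001, -1.0]]
force: [0.5, 6.7, 5.7]
width: 0.03
```

>>> drive_tool(rows=[-0.01,0,0,0,1,-0.015,0,0,0,1,-0.02,0,0,0,1,-0.025,0,0,0,1,-0.03,0,0,0,1,-0.035,0,0,0,1,-0.04,0,0,0,1,-0.04,0,0,0,1])

```text
clock: 26.18
position: [0.6029, -0.019, 0.0663]
eef_rot: [[-0.029, 1.0, 0.001], [1.0, 0.029, 0.002], [0.002, 0.001, -1.0]]
force: [0.7, 6.0, 5.7]
width: 0.0294
```

Force is still at the sliding level (6 N). Continuing in small steps.

>>> drive_tool(rows=[-0.005,0,0,0,1,-0.01,0,0,0,1,-0.015,0,0,0,1,-0.02,0,0,0,1,-0.02,0,0,0,1,-0.02,0,0,0,1,-0.02,0,0,0,1,-0.02,0,0,0,1])

```text
clock: 26.85
position: [0.603, -0.0219, 0.0663]
eef_rot: [[-0.029, 1.0, 0.001], [1.0, 0.029, 0.002], [0.002, 0.001, -1.0]]
force: [0.1, 5.4, 5.5]
width: 0.0299
```

>>> drive_tool(rows=[-0.005,0,0,0,1,-0.01,0,0,0,1,-0.01,0,0,0,1,-0.01,0,0,0,1,-0.01,0,0,0,1,-0.01,0,0,0,1,-0.01,0,0,0,1,-0.01,0,0,0,1])

```text
clock: 27.52
position: [0.6031, -0.0233, 0.0663]
eef_rot: [[-0.029, 1.0, 0.001], [1.0, 0.029, 0.002], [0.002, 0.001, -1.0]]
force: [0.0, 5.5, 5.8]
width: 0.0296
```

>>> drive_tool(rows=[-0.004,0,0,0,1,-0.008,0,0,0,1,-0.012,0,0,0,1,-0.012,0,0,0,1,-0.012,0,0,0,1,-0.012,0,0,0,1,-0.012,0,0,0,1,-0.012,0,0,0,1])

```text
clock: 28.18
position: [0.6031, -0.0236, 0.0663]
eef_rot: [[-0.028, 1.0, 0.001], [1.0, 0.028, 0.004], [0.004, 0.001, -1.0]]
force: [0.4, 10.3, 5.5]
width: 0.0299
```

Run:
```python
from h import *
c=cap("scene");cv2.imwrite("pics/s3.png",cv2.resize(c["color"][140:260,170:320],None,fx=5,fy=5,interpolation=cv2.INTER_CUBIC))
```

```text
(no output)
```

View pics/s3.png

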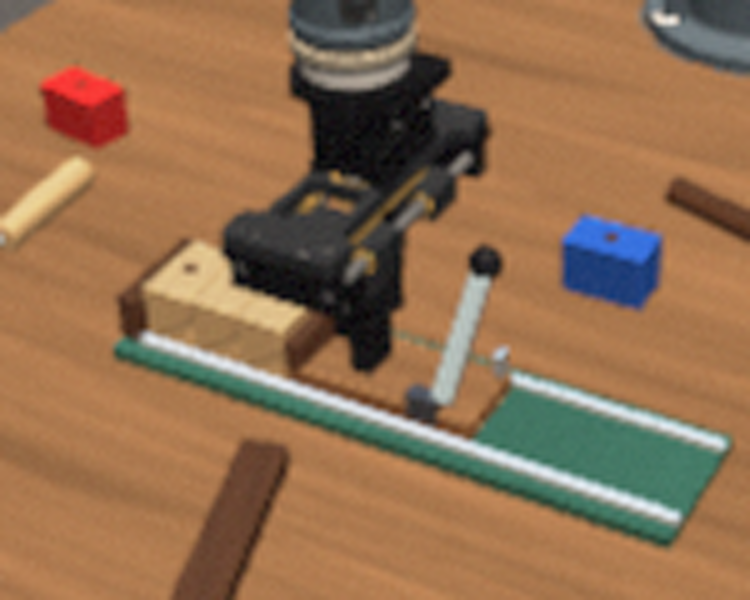

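>>> drive_tool(rows=[-0.005,0,0,0,1,-0.01,0,0,0,1,-0.015,0,0,0,1,-0.015,0,0,0,1,-0.015,0,0,0,1,-0.015,0,0,0,1,-0.015,0,0,0,1,-0.015,0,0,0,1])

```text
clock: 28.9
position: [0.603, -0.0237, 0.0663]
eef_rot: [[-0.028, 1.0, 0.001], [1.0, 0.028, 0.008], [0.007, 0.001, -1.0]]
force: [1.2, 17.0, 7.0]
width: 0.0293
```

>>> drive_tool(rows=[0,0,0,0,-0.5,0,0,0,0,-0.5,0,0,0,0,-0.5,0,0,0,0,-0.5,0,0,-0.1,0,-0.5,0,0,-0.25,0,-0.5,0,0,-0.45,0,-0.5,0,0,-0.65,0,-0.5])

```text
clock: 29.57
position: [0.602, -0.0299, 0.1631]
eef_rot: [[-0.028, 1.0, -0.002], [1.0, 0.028, 0.0], [0.0, -0.002, -1.0]]
force: [0.6, -0.7, 0.2]
width: 0.0645
```

Run:
```python
from h import *
p=(.6078,-.177,.033)
st()
c=cap("wrist"); 
for a in (.6,.7,.8):
    print(a,proj(c,T(p,[(.028-.09*np.cos(a),.22,.033+.09*np.sin(a))])).round(1), T(p,[(.028-.09*np.cos(a),.22,.033+.09*np.sin(a))]).round(4))
overlay(c,p,BEDL+STOPL(.108),"w22.png",(0,0,512,384),1.5)
```

```text
t 29.57 pos [ 0.602  -0.0299  0.1631] th 1.5988 F [ 0.6 -0.7  0.2] w 0.0645 j [-0.23  0.58  1.55 -0.    1.   -0.26]
0.6 [[200.3 112.1]] [[0.5543 0.0414 0.0838]]
0.7 [[205.6 111.9]] [[0.5597 0.0415 0.091 ]]
0.8 [[212.2 111.7]] [[0.5659 0.0417 0.0976]]
```

View pics/w22.png

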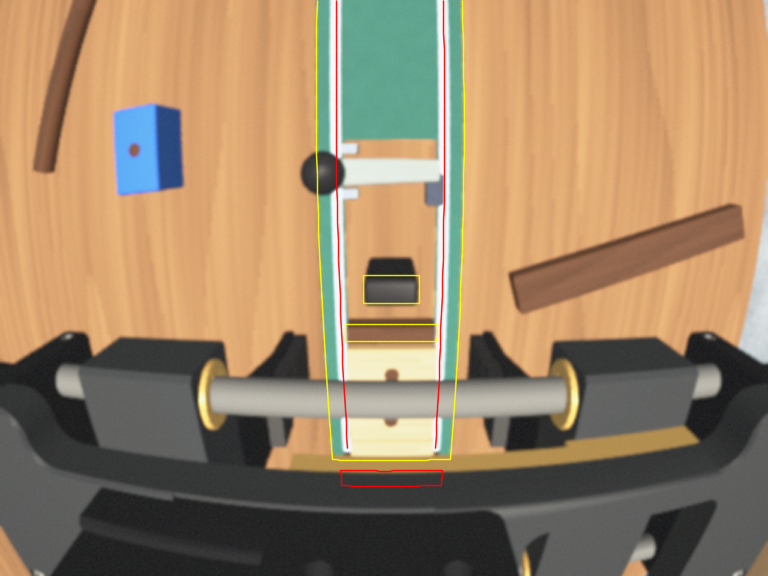

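Run:
```python
from h import *
plan(((.566,.0405,.14),np.pi/2+.033))
```

```text
t 29.62 pos [ 0.6061 -0.0306  0.1699] th 1.5992 F [ 1.1 -0.5  3.8] w 0.0644 j [-0.23  0.58  1.55 -0.    1.01 -0.26]
[0.566  0.0405 0.14  ] -> [ 0.482 -0.256  0.195] roll -0.002
```

>>> drive_tool(rows=[0.15,-0.08,0.02,0,1,0.3,-0.15,0.05,0,1,0.42,-0.22,0.1,0,1,0.48,-0.25,0.15,0,1,0.48,-0.25,0.18,0,1,0.48,-0.25,0.18,0,1,0.48,-0.25,0.18,0,1,0.48,-0.25,0.18,0,1], grip_force=20)

```text
clock: 30.28
position: [0.5645, 0.0405, 0.1361]
eef_rot: [[-0.028, 1.0, 0.002], [1.0, 0.028, -0.0], [-0.001, 0.001, -1.0]]
force: [0.1, -0.8, -0.0]
width: 0.0194
```

Run:
```python
from h import *
plan(((.566,.0405,.12),np.pi/2+.033),((.554,.0405,.106),np.pi/2+.033),((.546,.0405,.090),np.pi/2+.033))
c=cap("wrist","w23.png")
```

```text
t 30.28 pos [0.5645 0.0405 0.1361] th 1.5988 F [ 0.1 -0.8 -0. ] w 0.0194 j [-0.13  0.58  1.67 -0.    0.89 -0.15]
[0.566  0.0405 0.12  ] -> [0.    0.01  0.108] roll -0.002
[0.554  0.0405 0.106 ] -> [ 0.002 -0.07   0.201] roll -0.002
[0.546  0.0405 0.09  ] -> [ 0.004 -0.124  0.307] roll -0.002
```

View pics/w23.png

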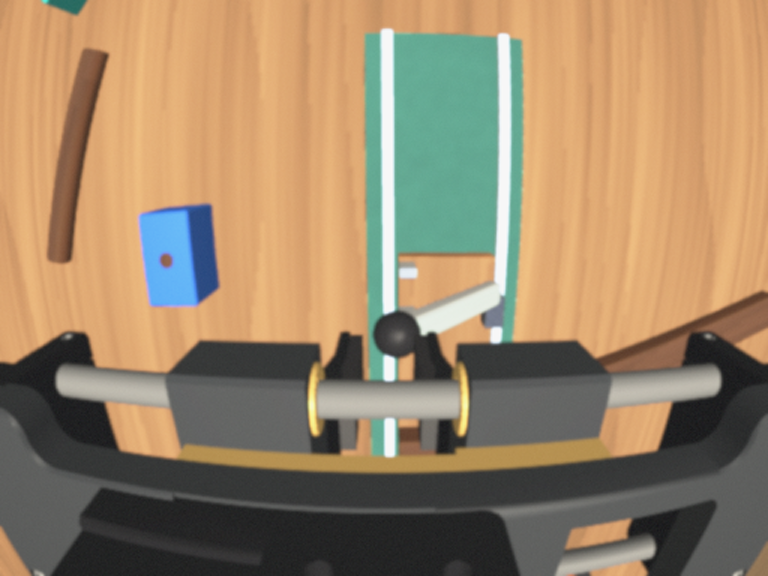

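>>> drive_tool(rows=[0,0,0,0,1,0,0,0,0,1,0,0,0,0,1,0,0,0,0,1,0,0,0.03,0,1,0,0,0.06,0,1,0,0,0.08,0,1,0,0,0.1,0,1])

```text
clock: 31.0
position: [0.5622, 0.0418, 0.1205]
eef_rot: [[-0.029, 1.0, -0.002], [1.0, 0.029, 0.0], [0.0, -0.002, -1.0]]
force: [-5.7, -0.8, 9.5]
width: 0.0004
```

>>> drive_tool(rows=[0,-0.01,0.02,0,1,0,-0.03,0.04,0,1,0,-0.05,0.06,0,1,0,-0.06,0.08,0,1,0,-0.08,0.1,0,1,0,-0.09,0.13,0,1,0,-0.1,0.16,0,1,0,-0.11,0.18,0,1])

```text
clock: 31.67
position: [0.5395, 0.0412, 0.0928]
eef_rot: [[-0.031, 0.999, -0.016], [1.0, 0.031, 0.0], [0.001, -0.016, -1.0]]
force: [-9.9, -3.1, 6.0]
width: 0.0008
```

Run:
```python
from h import *
plan(((.541,.0405,.073),np.pi/2+.033),((.539,.0405,.0555),np.pi/2+.033))
c=cap("wrist","w24.png")
```

```text
t 31.67 pos [0.5395 0.0412 0.0928] th 1.6015 F [-9.9 -3.1  6. ] w 0.0008 j [-0.13  0.63  1.75 -0.    0.78 -0.16]
[0.541  0.0405 0.073 ] -> [-0.005  0.012  0.132] roll -0.001
[0.539  0.0405 0.0555] -> [-0.005  0.001  0.249] roll -0.001
```

View pics/w24.png

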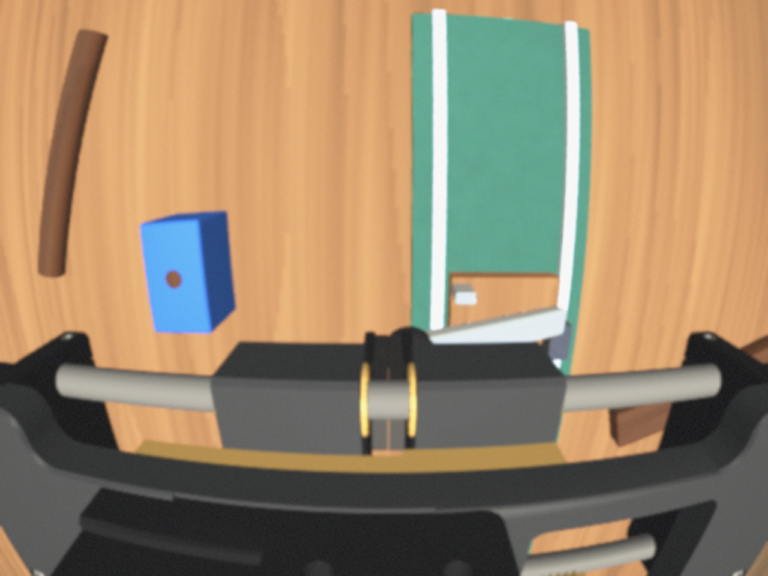

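>>> drive_tool(rows=[0,-0.02,0,0,1,0,-0.04,0,0,1,0,-0.04,-0.1,0,1,0,-0.04,-0.2,0,1,0,-0.04,-0.3,0,1,0,-0.04,-0.3,0,1,0,-0.04,-0.3,0,1,0,-0.04,-0.3,0,1])

```text
clock: 32.38
position: [0.5405, 0.041, 0.1386]
eef_rot: [[-0.029, 1.0, -0.0], [1.0, 0.029, 0.0], [0.0, -0.0, -1.0]]
force: [0.1, -0.2, 1.2]
width: 0.0006
```

Run:
```python
from h import *
st()
c=cap("wrist","w25.png")
c=cap("scene");cv2.imwrite("pics/s4.png",cv2.resize(c["color"][130:250,190:340],None,fx=5,fy=5,interpolation=cv2.INTER_CUBIC))
```

```text
t 32.38 pos [0.5405 0.041  0.1386] th 1.6000 F [ 0.1 -0.2  1.2] w 0.0006 j [-0.13  0.55  1.73  0.    0.86 -0.16]
```

View pics/w25.png

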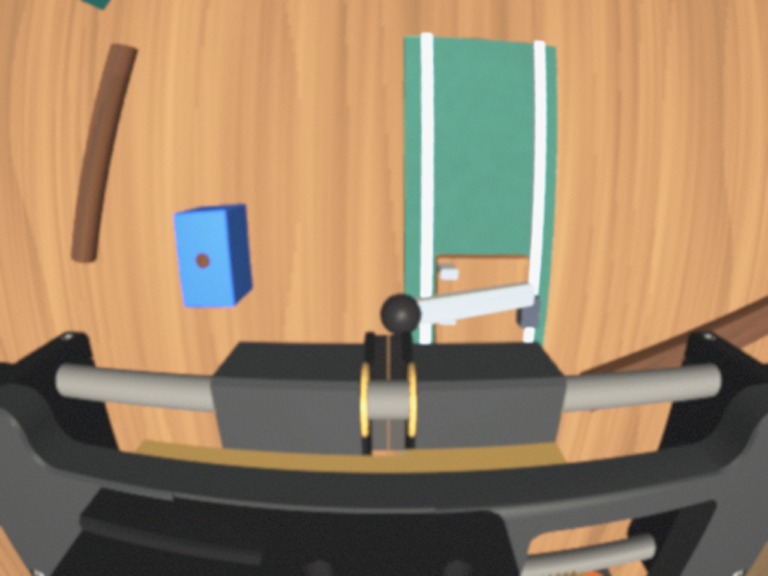

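View pics/s4.png

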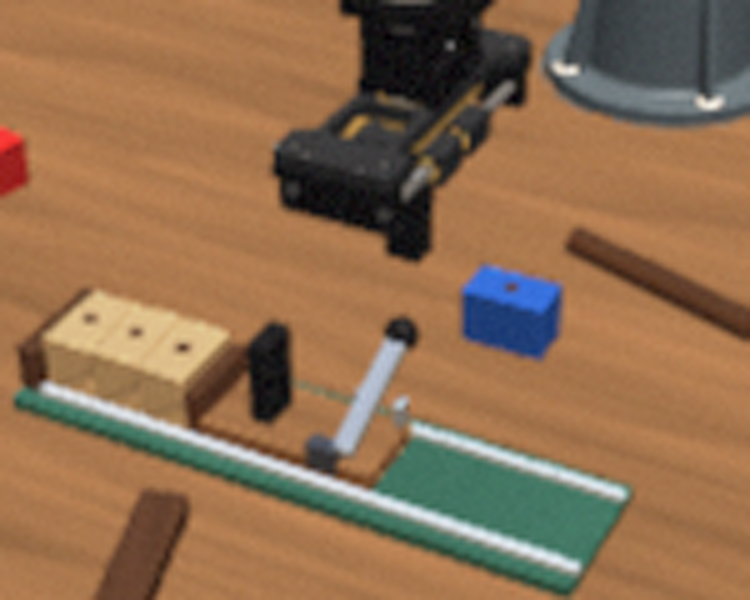

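Run:
```python
from h import *
p=(.6078,-.1775,.033)
c=cap("wrist"); u=np.array((400,313))/1.5
r=least_squares(lambda q:(proj(c,T(p,[(.028-.09*np.cos(q[0]),q[1],.033+.09*np.sin(q[0]))]))[0]-u),[.6,.22]);print(r.x,T(p,[(.028-.09*np.cos(r.x[0]),r.x[1],.033+.09*np.sin(r.x[0]))]).round(4))
X=T(p,[(.028-.09*np.cos(r.x[0]),r.x[1],.033+.09*np.sin(r.x[0]))])[0]
plan(((X[0]+.006,X[1],.125),np.pi/2+.033))
```

```text
[0.41466904 0.2179449 ] [[0.5463 0.0385 0.0693]]
t 32.53 pos [0.5401 0.0411 0.1381] th 1.5999 F [ 0.3 -0.   0.7] w 0.0006 j [-0.13  0.55  1.73  0.    0.86 -0.16]
[0.5523 0.0385 0.125 ] -> [-0.019  0.081  0.087] roll -0.002
```

>>> drive_tool(rows=[-0.02,0.08,0.05,0,1,-0.02,0.08,0.1,0,1,-0.02,0.08,0.15,0,1,-0.02,0.08,0.2,0,1,-0.02,0.08,0.24,0,1,-0.02,0.08,0.28,0,1,-0.02,0.08,0.3,0,1,-0.02,0.08,0.32,0,1])

```text
clock: 33.2
position: [0.5521, 0.0384, 0.0905]
eef_rot: [[-0.029, 1.0, -0.002], [1.0, 0.029, 0.0], [0.0, -0.002, -1.0]]
force: [-0.4, 0.5, 1.2]
width: 0.0003
```

>>> drive_tool(rows=[0,0,0.02,0,1,0,-0.01,0.04,0,1,0,-0.01,0.06,0,1,0,-0.02,0.08,0,1,0,-0.02,0.1,0,1,0,-0.03,0.12,0,1,0,-0.03,0.14,0,1,0,-0.03,0.14,0,1])

```text
clock: 33.87
position: [0.5479, 0.0382, 0.0694]
eef_rot: [[-0.029, 1.0, -0.001], [1.0, 0.029, 0.0], [0.0, -0.001, -1.0]]
force: [0.1, -1.0, 0.2]
width: 0.0003
```

Run:
```python
from h import *
plan(((.546,.0385,.055),np.pi/2+.033))
c=cap("wrist","w26.png")
```

```text
t 33.87 pos [0.5479 0.0382 0.0694] th 1.5999 F [ 0.1 -1.   0.2] w 0.0003 j [-0.13  0.67  1.75 -0.    0.72 -0.16]
[0.546  0.0385 0.055 ] -> [ 0.002 -0.013  0.096] roll -0.002
```

View pics/w26.png

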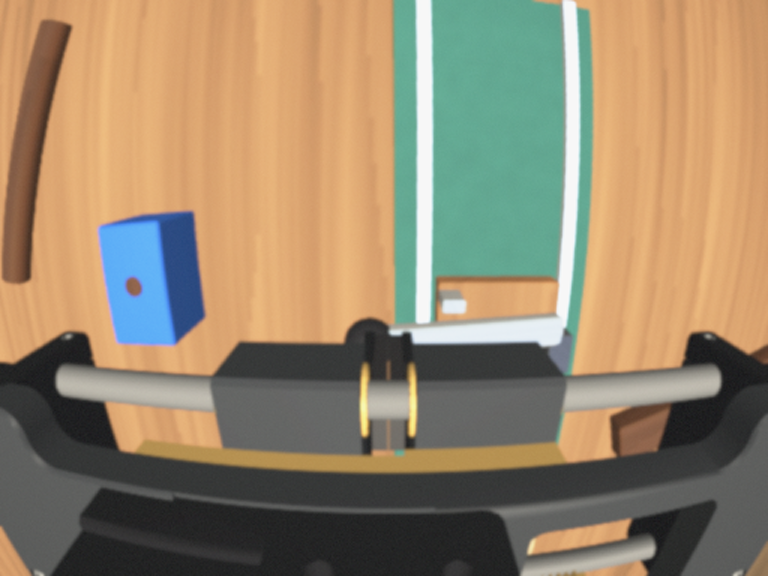

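>>> drive_tool(rows=[0,0,0.02,0,1,0,-0.01,0.04,0,1,0,-0.01,0.06,0,1,0,-0.01,0.08,0,1,0,-0.01,0.09,0,1,0,-0.01,0.1,0,1,0,-0.01,0.1,0,1,0,-0.01,0.1,0,1])

```text
clock: 34.58
position: [0.5466, 0.0382, 0.0549]
eef_rot: [[-0.029, 1.0, -0.0], [1.0, 0.029, 0.0], [0.0, -0.0, -1.0]]
force: [-0.5, 0.3, 0.1]
width: 0.0
```

>>> drive_tool(rows=[0,0,0.01,0,1,0,0,0.02,0,1,0,0,0.02,0,1,0,0,0.02,0,1,0,0,0.02,0,1,0,0,0.02,0,1,0,0,0.02,0,1,0,0,0.02,0,1])

```text
clock: 35.25
position: [0.5468, 0.0382, 0.0535]
eef_rot: [[-0.029, 1.0, 0.001], [1.0, 0.029, -0.0], [-0.0, 0.001, -1.0]]
force: [-2.4, 0.9, 12.3]
width: 0.0004
```

>>> drive_tool(rows=[0,0,-0.02,0,1,0,0,-0.1,0,1,0,0,-0.25,0,1,0,0,-0.4,0,1,0,0,-0.55,0,1,0,0,-0.7,0,1,-0.2,0,-0.8,0,1,-0.4,0,-0.8,0,1])

```text
clock: 35.92
position: [0.5507, -0.0216, 0.1755]
eef_rot: [[-0.033, 0.999, 0.007], [0.999, 0.033, -0.002], [-0.002, 0.007, -1.0]]
force: [0.1, -0.8, 0.4]
width: 0.0007
```

Run:
```python
from h import *
p=(.6078,-.1775,.033)
st()
LV=[([(.028,.22,.038),(-.062,.22,.038)],Y),([(-.073,.22,.033),(-.062,.231,.033),(-.051,.22,.033),(-.062,.209,.033),(-.073,.22,.033)],Y)]
c=cap("wrist");overlay(c,p,BEDL+STOPL(.108)+LV,"w27.png",(0,0,512,384),1.5)
c=cap("scene");cv2.imwrite("pics/s5.png",cv2.resize(c["color"][130:250,190:340],None,fx=5,fy=5,interpolation=cv2.INTER_CUBIC))
```

```text
t 35.92 pos [ 0.5507 -0.0216  0.1755] th 1.6037 F [ 0.1 -0.8  0.4] w 0.0007 j [-0.24  0.5   1.68  0.    0.95 -0.28]
```

View pics/w27.png

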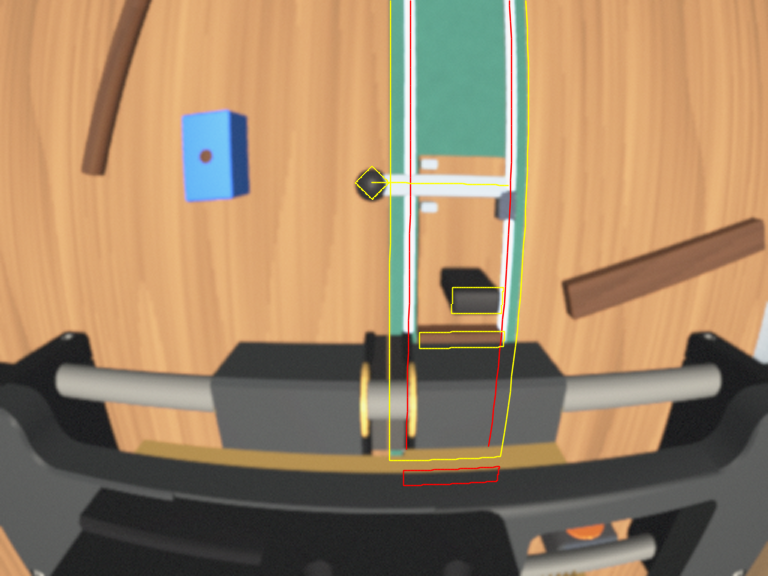

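View pics/s5.png

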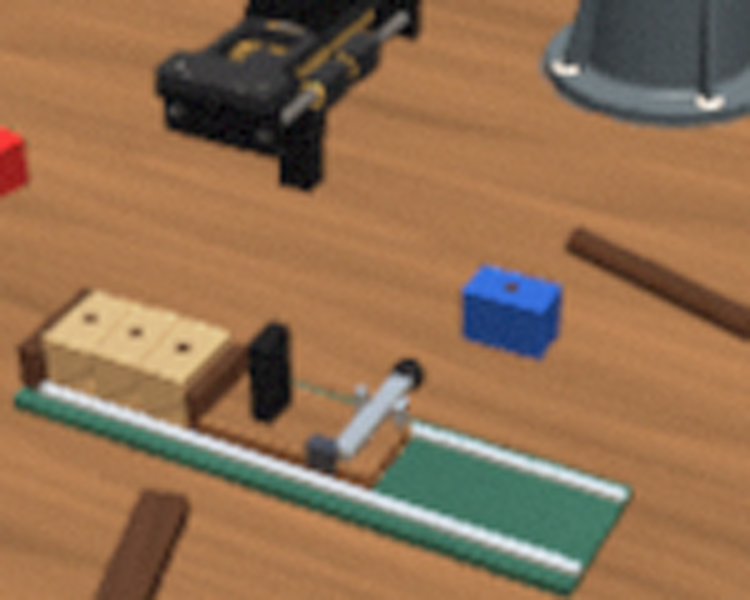

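Run:
```python
from h import *
plan(((.41,.30,.20),.195))
```

```text
t 36.02 pos [ 0.5502 -0.0254  0.1733] th 1.5966 F [ 0.4  0.8 -0.3] w 0.0005 j [-0.25  0.51  1.68 -0.    0.95 -0.27]
[0.41 0.3  0.2 ] -> [ 2.192 -0.878 -0.187] roll 0.669
```

>>> drive_tool(rows=[0.15,-0.05,-0.1,0.05,-0.2,0.3,-0.1,-0.18,0.1,-0.2,0.45,-0.17,-0.18,0.15,-0.2,0.6,-0.25,-0.18,0.2,-0.2,0.75,-0.32,-0.18,0.25,-0.2,0.9,-0.4,-0.18,0.3,-0.2,1,-0.48,-0.18,0.35,-0.2,1,-0.55,-0.18,0.4,-0.2])

```text
clock: 36.68
position: [0.4598, 0.1286, 0.1986]
eef_rot: [[0.725, 0.689, -0.001], [0.689, -0.725, 0.001], [-0.0, -0.002, -1.0]]
force: [-0.6, 0.2, 0.4]
width: 0.0456
```

Run:
```python
from h import *
plan(((.41,.30,.20),.195))
```

```text
t 36.68 pos [0.4598 0.1286 0.1986] th 0.7598 F [-0.6  0.2  0.4] w 0.0456 j [0.04 0.38 1.83 0.   0.93 0.85]
[0.41 0.3  0.2 ] -> [ 0.546 -1.057 -0.007] roll 0.27
```

>>> drive_tool(rows=[0.08,-0.15,0,0.05,-0.2,0.16,-0.3,0,0.1,-0.2,0.25,-0.45,0,0.15,-0.2,0.33,-0.6,0,0.2,-0.2,0.42,-0.75,0,0.25,-0.2,0.5,-0.9,0,0.27,-0.2,0.54,-1,0,0.27,-0.2,0.54,-1,0,0.27,-0.2])

```text
clock: 37.35
position: [0.4148, 0.2929, 0.1986]
eef_rot: [[0.98, 0.199, -0.001], [0.199, -0.98, 0.001], [-0.001, -0.001, -1.0]]
force: [0.4, 0.3, -0.6]
width: 0.0524
```

Run:
```python
from h import *
b=(.4535,.3091,.195)
plan(((b[0],b[1],.12),b[2]))
c=cap("wrist")
def rect(sx,sy,z): return [(-sx,-sy,z),(sx,-sy,z),(sx,sy,z),(-sx,sy,z),(-sx,-sy,z)]
overlay(c,b,[(rect(.04,.012,.061),Rd),(rect(.045,.03,.029),Y),(rect(.06,.045,.003),Y)],"w28.png",(0,0,512,384),1.5)
```

```text
t 37.35 pos [0.4148 0.2929 0.1986] th 0.2004 F [ 0.4  0.3 -0.6] w 0.0524 j [0.39 0.42 1.76 0.   0.96 1.76]
[0.4535 0.3091 0.12  ] -> [ 0.275 -0.054  0.524] roll 0.003
```

View pics/w28.png

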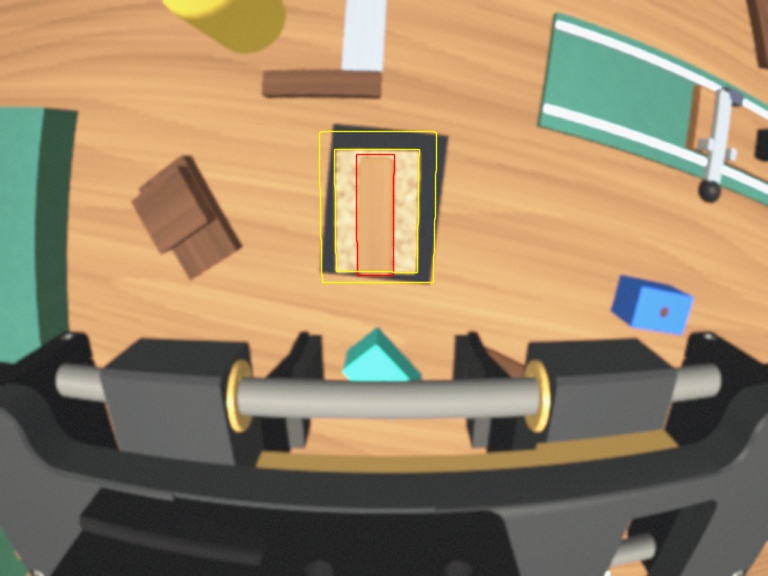

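Run:
```python
from h import *
c=cap("wrist")
P=[at(c,np.array(u)/1.5,.003) for u in((334,125),(447,137),(432,284),(322,273))]
P=np.array(P);print(P.round(4),P.mean(0).round(4)); 
e=(P[0]+P[1]-P[2]-P[3]);print("yaw",np.arctan2(e[1],e[0]),np.linalg.norm(e)/2, np.linalg.norm(P[0]+P[3]-P[1]-P[2])/2)
```

```text
[[0.5108 0.352  0.003 ]
 [0.519  0.265  0.003 ]
 [0.402  0.2512 0.003 ]
 [0.3933 0.3402 0.003 ]] [0.4563 0.3021 0.003 ]
yaw 0.10905473139952476 0.11801018070206955 0.08843678231775301
```

>>> drive_tool(rows=[0.15,-0.03,0.05,0,-0.2,0.25,-0.05,0.1,0,-0.2,0.28,-0.05,0.2,0,-0.2,0.28,-0.05,0.35,0,-0.2,0.28,-0.05,0.5,0,-0.2,0.28,-0.05,0.52,0,-0.2,0.28,-0.05,0.52,0,-0.2,0.28,-0.05,0.52,0,-0.2])

```text
clock: 38.12
position: [0.457, 0.3052, 0.1215]
eef_rot: [[0.981, 0.194, 0.0], [0.194, -0.981, 0.0], [0.0, 0.0, -1.0]]
force: [0.3, 0.3, -0.3]
width: 0.0517
```

Run:
```python
from h import *
b=(.4535,.3091,.195)
plan(((b[0],b[1],.045),b[2]))
```

```text
t 38.12 pos [0.457  0.3052 0.1215] th 0.1957 F [ 0.3  0.3 -0.3] w 0.0517 j [ 0.39  0.59  1.72 -0.    0.83  1.76]
[0.4535 0.3091 0.045 ] -> [-0.018 -0.03   0.51 ] roll 0.0
```

>>> drive_tool(rows=[-0.02,-0.03,0.1,0,-0.2,-0.02,-0.03,0.2,0,-0.2,-0.02,-0.03,0.3,0,-0.2,-0.02,-0.03,0.4,0,-0.2,-0.02,-0.03,0.47,0,-0.2,-0.02,-0.03,0.51,0,-0.2,-0.02,-0.03,0.51,0,-0.2,-0.02,-0.03,0.51,0,-0.2])

```text
clock: 38.78
position: [0.4531, 0.3097, 0.0451]
eef_rot: [[0.981, 0.195, 0.001], [0.195, -0.981, 0.0], [0.001, -0.0, -1.0]]
force: [-1.4, -0.2, 0.1]
width: 0.0521
```

>>> drive_tool(rows=[0,0,0,0,1,0,0,0,0,1,0,0,0,0,1,0,0,0,0,1,0,0,0,0,1,0,0,0,0,1,0,0,0,0,1,0,0,0,0,1], grip_force=45)

```text
clock: 39.45
position: [0.4527, 0.3096, 0.0448]
eef_rot: [[0.981, 0.196, 0.0], [0.196, -0.981, 0.0], [0.0, 0.0, -1.0]]
force: [-0.1, -0.9, 2.3]
width: 0.0237
```

Run:
```python
from h import *
st()
```

```text
t 39.45 pos [0.4527 0.3096 0.0448] th 0.1969 F [-0.1 -0.9  2.3] w 0.0237 j [ 0.4   0.72  1.76 -0.    0.66  1.77]
```

>>> drive_tool(rows=[0,0,-0.05,0,1,0,0,-0.15,0,1,0,0,-0.25,0,1,0,0,-0.4,0,1,0,0,-0.55,0,1,0,0,-0.7,0,1,0,0,-0.85,0,1,0,0,-0.85,0,1])

```text
clock: 40.12
position: [0.4549, 0.3107, 0.1761]
eef_rot: [[0.981, 0.196, 0.008], [0.196, -0.981, 0.003], [0.008, -0.002, -1.0]]
force: [0.9, 0.1, -2.7]
width: 0.0235
```

Run:
```python
from h import *
p=(.6078,-.1775,.033)
X=T(p,[(0,.092,0)])[0]
plan(((X[0],X[1],.17),.033))
c=cap("wrist","w29.png")
c=cap("scene");cv2.imwrite("pics/s6.png",cv2.resize(c["color"][100:260,280:440],None,fx=4.5,fy=3.7,interpolation=cv2.INTER_CUBIC))
```

```text
t 40.12 pos [0.4549 0.3107 0.1761] th 0.1968 F [ 0.9  0.1 -2.7] w 0.0235 j [0.4  0.5  1.68 0.   0.95 1.77]
[ 0.6048 -0.0856  0.17  ] -> [0.463 2.786 0.04 ] roll 0.078
```

View pics/w29.png

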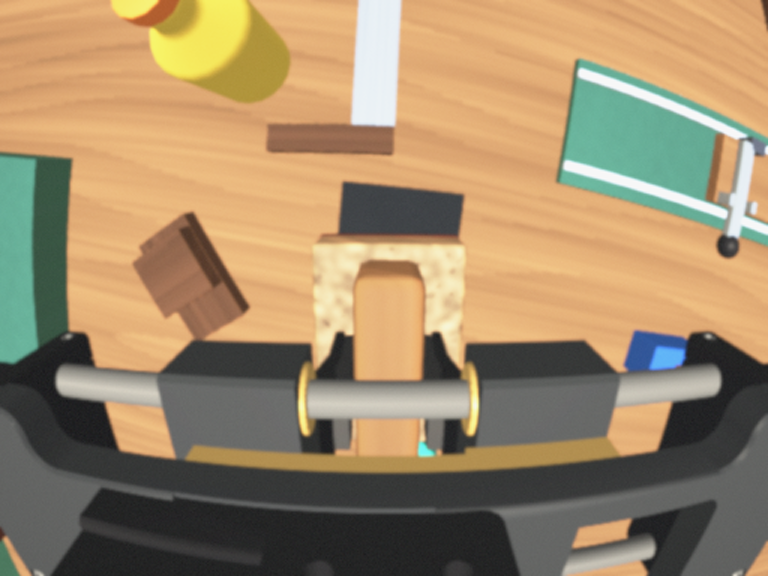

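View pics/s6.png

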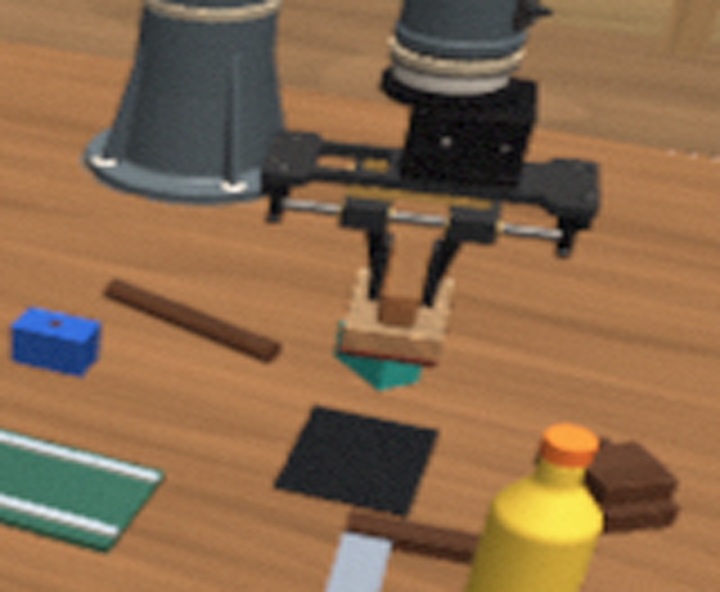

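>>> drive_tool(rows=[0.02,0.08,0,0.02,1,0.04,0.2,0,0.04,1,0.06,0.34,0,0.06,1,0.09,0.48,0,0.078,1,0.12,0.62,0,0.078,1,0.15,0.76,0,0.078,1,0.18,0.9,0,0.078,1,0.2,1,0,0.078,1])

```text
clock: 40.88
position: [0.511, 0.1655, 0.17]
eef_rot: [[1.0, 0.03, -0.004], [0.03, -1.0, -0.001], [-0.004, 0.001, -1.0]]
force: [0.7, -0.2, -2.0]
width: 0.0236
```

Run:
```python
from h import *
plan(((.6048,-.0856,.17),.033))
```

```text
t 40.88 pos [0.511  0.1655 0.17  ] th 0.0302 F [ 0.7 -0.2 -2. ] w 0.0236 j [ 0.11  0.5   1.71 -0.    0.93  1.65]
[ 0.6048 -0.0856  0.17  ] -> [ 0.574  1.692 -0.   ] roll -0.001
```

>>> drive_tool(rows=[0.04,0.12,0,0,1,0.09,0.26,0,0,1,0.14,0.4,0,0,1,0.19,0.54,0,0,1,0.24,0.68,0,0,1,0.29,0.82,0,0,1,0.33,0.94,0,0,1,0.35,1,0,0,1])

```text
clock: 41.55
position: [0.5686, 0.017, 0.17]
eef_rot: [[1.0, 0.029, -0.003], [0.029, -1.0, -0.001], [-0.003, 0.0, -1.0]]
force: [0.6, 0.3, -2.7]
width: 0.0236
```

>>> drive_tool(rows=[0.04,0.1,0,0,1,0.08,0.24,0,0,1,0.13,0.38,0,0,1,0.17,0.52,0,0,1,0.2,0.6,0,0,1,0.21,0.64,0,0,1,0.21,0.64,0,0,1,0.21,0.64,0,0,1])

```text
clock: 42.22
position: [0.6027, -0.0741, 0.1715]
eef_rot: [[0.999, 0.033, -0.002], [0.033, -0.999, 0.001], [-0.002, -0.001, -1.0]]
force: [-0.5, 0.2, -2.1]
width: 0.0237
```

Run:
```python
from h import *
plan(((.6048,-.0856,.100),.033))
c=cap("wrist","w30.png")
```

```text
t 42.22 pos [ 0.6027 -0.0741  0.1715] th 0.0330 F [-0.5  0.2 -2.1] w 0.0237 j [-0.31  0.58  1.54  0.    1.03  1.23]
[ 0.6048 -0.0856  0.1   ] -> [0.013 0.078 0.477] roll -0.0
```

View pics/w30.png

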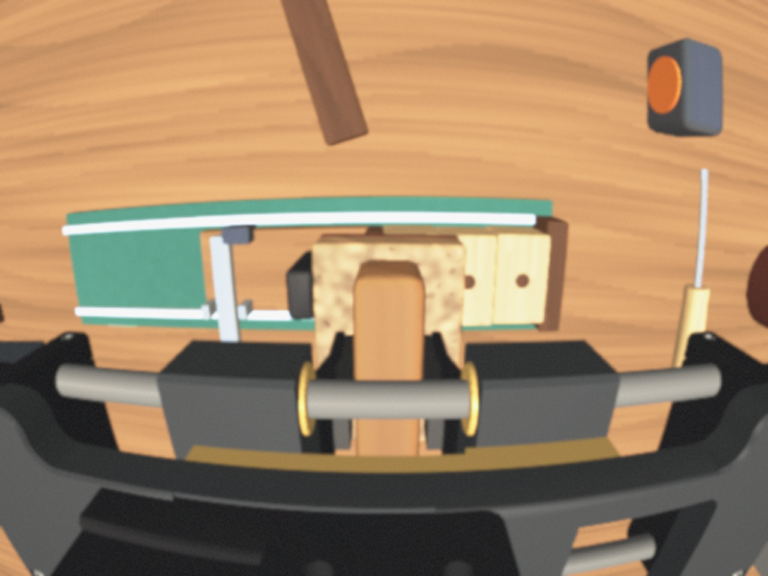

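>>> drive_tool(rows=[0.01,0.06,0.08,0,1,0.01,0.06,0.16,0,1,0.01,0.06,0.24,0,1,0.01,0.06,0.3,0,1,0.01,0.06,0.3,0,1,0.01,0.06,0.3,0,1,0.01,0.06,0.3,0,1,0.01,0.06,0.3,0,1])

```text
clock: 42.93
position: [0.6058, -0.0838, 0.1275]
eef_rot: [[0.999, 0.033, 0.001], [0.033, -0.999, -0.0], [0.001, 0.0, -1.0]]
force: [0.4, -0.9, -2.7]
width: 0.0236
```

Run:
```python
from h import *
plan(((.6048,-.0856,.098),.033))
c=cap("wrist","w31.png")
```

```text
t 42.93 pos [ 0.6058 -0.0838  0.1275] th 0.0335 F [ 0.4 -0.9 -2.7] w 0.0236 j [-0.32  0.64  1.56  0.    0.94  1.22]
[ 0.6048 -0.0856  0.098 ] -> [-0.007  0.012  0.197] roll 0.0
```

View pics/w31.png

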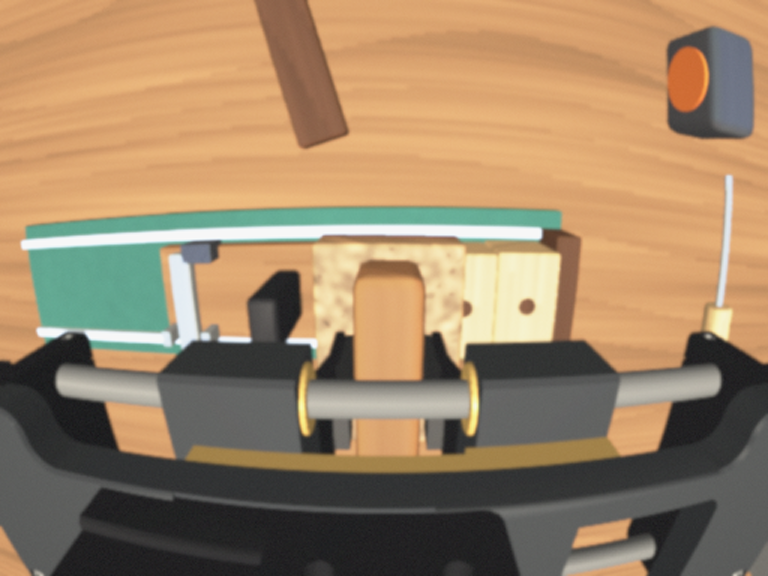

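>>> drive_tool(rows=[-0.005,0.01,0.04,0,1,-0.005,0.01,0.08,0,1,-0.005,0.01,0.12,0,1,-0.005,0.01,0.15,0,1,-0.005,0.01,0.18,0,1,-0.005,0.01,0.2,0,1,-0.005,0.01,0.2,0,1,-0.005,0.01,0.2,0,1])

```text
clock: 43.65
position: [0.6045, -0.0852, 0.0967]
eef_rot: [[0.999, 0.033, -0.0], [0.033, -0.999, 0.0], [-0.0, -0.0, -1.0]]
force: [-0.9, 0.3, -2.8]
width: 0.0238
```

>>> drive_tool(rows=[0,0,0.005,0,1,0,0,0.01,0,1,0,0,0.015,0,1,0,0,0.015,0,1,0,0,0.015,0,1,0,0,0.015,0,1,0,0,0.015,0,1,0,0,0.015,0,1])

```text
clock: 44.32
position: [0.6046, -0.0853, 0.0949]
eef_rot: [[0.999, 0.033, 0.0], [0.033, -0.999, -0.0], [0.0, 0.0, -1.0]]
force: [0.5, 0.7, -2.8]
width: 0.0238
```

>>> drive_tool(rows=[0,0,0.004,0,1,0,0,0.006,0,1,0,0,0.008,0,1,0,0,0.008,0,1,0,0,0.008,0,1,0,0,0.008,0,1,0,0,0.008,0,1,0,0,0.008,0,1])

```text
clock: 44.98
position: [0.6046, -0.0852, 0.0939]
eef_rot: [[0.999, 0.033, 0.0], [0.033, -0.999, -0.0], [0.0, 0.0, -1.0]]
force: [-0.7, 0.6, 1.9]
width: 0.0239
```

>>> drive_tool(rows=[0,0,0.002,0,1,0,0.01,0.003,0,1,0,0.025,0.003,0,1,0,0.045,0.003,0,1,0,0.065,0.003,0,1,0,0.085,0.003,0,1,0,0.105,0.003,0,1,0,0.125,0.003,0,1])

```text
clock: 45.65
position: [0.6059, -0.1035, 0.0939]
eef_rot: [[0.999, 0.033, 0.002], [0.033, -0.999, 0.001], [0.002, -0.001, -1.0]]
force: [-0.2, 4.1, 4.9]
width: 0.0237
```

>>> drive_tool(rows=[0,0.02,0,0,1,0,0.04,0,0,1,0,0.06,0,0,1,0,0.08,0,0,1,0,0.1,0,0,1,0,0.12,0,0,1,0,0.14,0,0,1,0,0.16,0,0,1])

```text
clock: 46.32
position: [0.6067, -0.1275, 0.0939]
eef_rot: [[0.999, 0.033, 0.002], [0.033, -0.999, 0.001], [0.002, -0.001, -1.0]]
force: [-0.3, 3.6, 5.8]
width: 0.0237
```

>>> drive_tool(rows=[0,0.02,0,0,1,0,0.04,0,0,1,0,0.06,0,0,1,0,0.08,0,0,1,0,0.1,0,0,1,0,0.12,0,0,1,0,0.14,0,0,1,0,0.16,0,0,1])

```text
clock: 46.98
position: [0.6074, -0.1514, 0.0938]
eef_rot: [[0.999, 0.033, 0.001], [0.033, -0.999, 0.001], [0.001, -0.001, -1.0]]
force: [0.6, 4.4, 5.3]
width: 0.0237
```

>>> drive_tool(rows=[0,0.02,0,0,1,0,0.035,0,0,1,0,0.05,0,0,1,0,0.06,0,0,1,0,0.06,0,0,1,0,0.06,0,0,1,0,0.06,0,0,1,0,0.06,0,0,1])

```text
clock: 47.65
position: [0.6077, -0.1607, 0.0938]
eef_rot: [[0.999, 0.033, 0.002], [0.033, -0.999, 0.0], [0.002, -0.0, -1.0]]
force: [0.8, 2.9, 6.1]
width: 0.0238
```

Run:
```python
from h import *
st()
c=cap("wrist","w32.png")
c=cap("scene");cv2.imwrite("pics/s7.png",cv2.resize(c["color"][120:250,170:320],None,fx=5,fy=4.6,interpolation=cv2.INTER_CUBIC))
```

```text
t 47.65 pos [ 0.6077 -0.1607  0.0938] th 0.0329 F [0.8 2.9 6.1] w 0.0238 j [-0.44  0.71  1.53  0.    0.9   1.1 ]
```

View pics/w32.png

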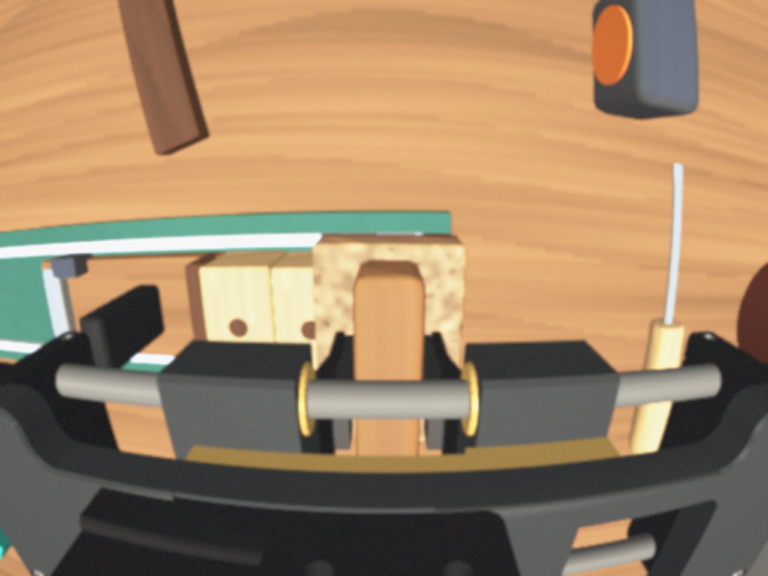

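View pics/s7.png

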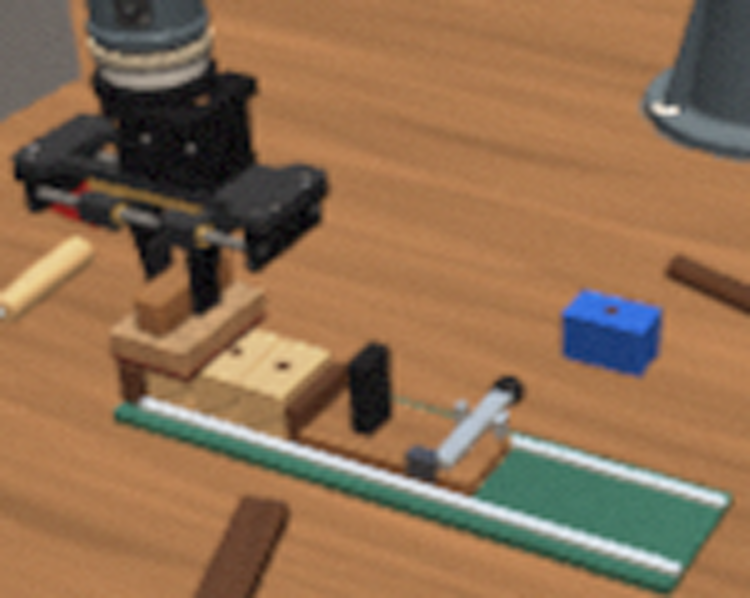

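>>> drive_tool(rows=[0,0,-0.05,0,1,0,0,-0.12,0,1,0,0,-0.22,0,1,0,0,-0.34,0,1,0,0,-0.46,0,1,0,0,-0.52,0,1,0,0,-0.52,0,1,0,0,-0.52,0,1])

```text
clock: 48.42
position: [0.6071, -0.1612, 0.1715]
eef_rot: [[0.999, 0.033, 0.001], [0.033, -0.999, -0.001], [0.001, 0.001, -1.0]]
force: [-0.2, 1.1, -2.2]
width: 0.0231
```

Run:
```python
from h import *
plan(((.4563,.302,.17),.109))
c=cap("wrist","w33.png")
```

```text
t 48.42 pos [ 0.6071 -0.1612  0.1715] th 0.0332 F [-0.2  1.1 -2.2] w 0.0231 j [-0.44  0.6   1.48 -0.    1.05  1.1 ]
[0.4563 0.302  0.17  ] -> [-0.902 -3.12   0.007] roll -0.036
```

View pics/w33.png

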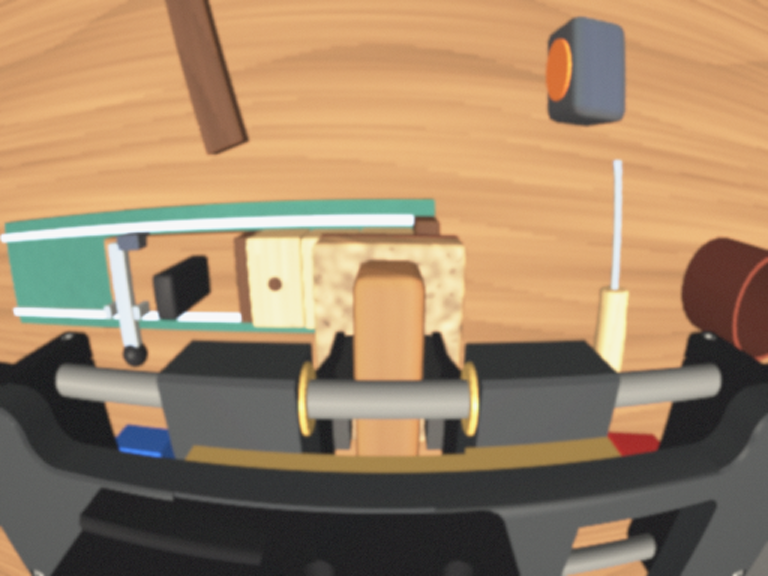

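>>> drive_tool(rows=[-0.02,-0.08,0,-0.01,1,-0.06,-0.2,0,-0.02,1,-0.1,-0.34,0,-0.03,1,-0.14,-0.48,0,-0.036,1,-0.18,-0.62,0,-0.036,1,-0.22,-0.76,0,-0.036,1,-0.26,-0.9,0,-0.036,1,-0.29,-1,0,-0.036,1])

```text
clock: 49.13
position: [0.5562, -0.0098, 0.1699]
eef_rot: [[0.994, 0.11, -0.004], [0.11, -0.994, 0.002], [-0.004, -0.002, -1.0]]
force: [0.8, 0.0, -2.2]
width: 0.0234
```

>>> drive_tool(rows=[-0.04,-0.12,0,0,1,-0.09,-0.26,0,0,1,-0.15,-0.4,0,0,1,-0.2,-0.54,0,0,1,-0.26,-0.68,0,0,1,-0.32,-0.82,0,0,1,-0.36,-0.94,0,0,1,-0.38,-1,0,0,1])

```text
clock: 49.8
position: [0.4831, 0.1325, 0.1705]
eef_rot: [[0.994, 0.111, -0.003], [0.111, -0.994, 0.0], [-0.003, -0.001, -1.0]]
force: [-0.5, -0.7, -1.8]
width: 0.0236
```

Run:
```python
from h import *
plan(((.4563,.302,.17),.109))
```

```text
t 49.80 pos [0.4831 0.1325 0.1705] th 0.1111 F [-0.5 -0.7 -1.8] w 0.0236 j [0.04 0.46 1.8  0.   0.89 1.5 ]
[0.4563 0.302  0.17  ] -> [-0.052 -1.143  0.004] roll 0.001
```

>>> drive_tool(rows=[0,-0.13,0,0,1,-0.01,-0.27,0,0,1,-0.02,-0.41,0,0,1,-0.03,-0.55,0,0,1,-0.04,-0.69,0,0,1,-0.05,-0.83,0,0,1,-0.05,-0.95,0,0,1,-0.05,-1,0,0,1])

```text
clock: 50.47
position: [0.4616, 0.2807, 0.1708]
eef_rot: [[0.994, 0.111, 0.0], [0.111, -0.994, 0.001], [0.0, -0.001, -1.0]]
force: [0.7, -0.1, -2.0]
width: 0.0235
```

>>> drive_tool(rows=[0,-0.05,0,0,1,0,-0.08,0,0,1,0,-0.08,0.1,0,1,0,-0.08,0.2,0,1,0,-0.08,0.3,0,1,0,-0.08,0.3,0,1,0,-0.08,0.3,0,1,0,-0.08,0.3,0,1])

```text
clock: 51.13
position: [0.4613, 0.2904, 0.1266]
eef_rot: [[0.994, 0.108, 0.001], [0.108, -0.994, 0.0], [0.001, -0.0, -1.0]]
force: [-0.3, 0.3, -2.4]
width: 0.0234
```

Run:
```python
from h import *
plan(((.4563,.302,.048),.109))
c=cap("wrist")
def rect(sx,sy,z): return [(-sx,-sy,z),(sx,-sy,z),(sx,sy,z),(-sx,sy,z),(-sx,-sy,z)]
overlay(c,(.4563,.302,.109),[(rect(.06,.045,.003),Y)],"w34.png",(0,0,512,384),1.5)
```

```text
t 51.13 pos [0.4613 0.2904 0.1266] th 0.1080 F [-0.3  0.3 -2.4] w 0.0234 j [ 0.36  0.57  1.73 -0.    0.84  1.82]
[0.4563 0.302  0.048 ] -> [-0.026 -0.081  0.524] roll -0.0
```

View pics/w34.png

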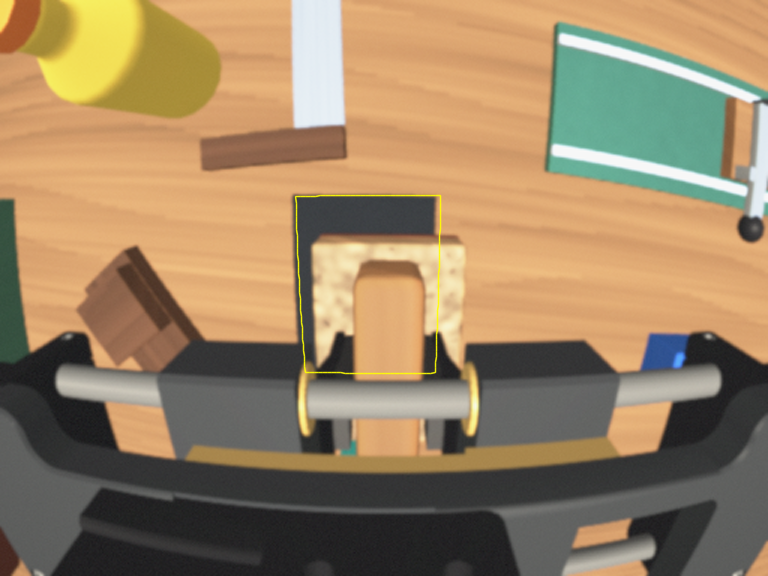

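>>> drive_tool(rows=[-0.02,-0.05,0.05,0,1,-0.025,-0.09,0.12,0,1,-0.025,-0.09,0.2,0,1,-0.025,-0.09,0.3,0,1,-0.025,-0.09,0.4,0,1,-0.025,-0.09,0.47,0,1,-0.025,-0.09,0.52,0,1,-0.025,-0.09,0.52,0,1])

```text
clock: 51.85
position: [0.4543, 0.3036, 0.0464]
eef_rot: [[0.994, 0.109, -0.003], [0.109, -0.994, -0.001], [-0.003, 0.001, -1.0]]
force: [-0.3, -0.1, -1.4]
width: 0.0238
```

>>> drive_tool(rows=[0,0,0.007,0,1,0,0,0.014,0,1,0,0,0.018,0,1,0,0,0.018,0,1,0,0,0.018,0,1,0,0,0.018,0,1,0,0,0.018,0,1,0,0,0.018,0,1])

```text
clock: 52.52
position: [0.4555, 0.3037, 0.0456]
eef_rot: [[0.994, 0.108, 0.0], [0.108, -0.994, 0.0], [0.0, -0.0, -1.0]]
force: [-0.9, -0.4, -2.5]
width: 0.0236
```

>>> drive_tool(rows=[0,0,0.004,0,1,0,0,0.008,0,1,0,0,0.008,0,1,0,0,0.008,0,1,0,0,0.008,0,1,0,0,0.008,0,1,0,0,0.008,0,1,0,0,0.008,0,1])

```text
clock: 53.18
position: [0.4556, 0.3037, 0.0448]
eef_rot: [[0.994, 0.109, 0.0], [0.109, -0.994, 0.0], [0.0, -0.0, -1.0]]
force: [-0.9, -0.1, 5.3]
width: 0.0239
```

Touchdown; release and rise.

>>> drive_tool(rows=[0,0,0,0,-0.2,0,0,0,0,-0.2,0,0,0,0,-0.2,0,0,0,0,-0.2,0,0,0,0,-0.2,0,0,-0.1,0,-0.2,0,0,-0.25,0,-0.2,0,0,-0.45,0,-0.2])

```text
clock: 53.85
position: [0.4539, 0.303, 0.1105]
eef_rot: [[0.994, 0.108, -0.005], [0.108, -0.994, -0.002], [-0.005, 0.001, -1.0]]
force: [-0.2, 1.0, -1.0]
width: 0.0522
```

>>> drive_tool(rows=[0,0,-0.2,0,-0.2,0,0,-0.4,0,-0.2,-0.2,0,-0.5,0,-0.2,-0.4,0,-0.5,0,-0.2,-0.4,0,-0.5,0,-0.2,-0.4,0,-0.5,0,-0.2,-0.4,0,-0.5,0,-0.2,-0.4,0,-0.5,0,-0.2])

```text
clock: 54.52
position: [0.3971, 0.2975, 0.1866]
eef_rot: [[0.994, 0.108, 0.001], [0.108, -0.994, 0.0], [0.001, -0.0, -1.0]]
force: [-0.7, 0.2, -0.9]
width: 0.0521
```

Run:
```python
from h import *
st()
cap("wrist","w35.png")
c=cap("top","t3.png")
c=cap("scene");cv2.imwrite("pics/s8.png",cv2.resize(c["color"][120:290,170:440],None,fx=2.9,fy=2.9,interpolation=cv2.INTER_CUBIC))
```

```text
t 54.52 pos [0.3971 0.2975 0.1866] th 0.1084 F [-0.7  0.2 -0.9] w 0.0521 j [ 0.42  0.42  1.8  -0.    0.91  1.88]
```

View pics/w35.png

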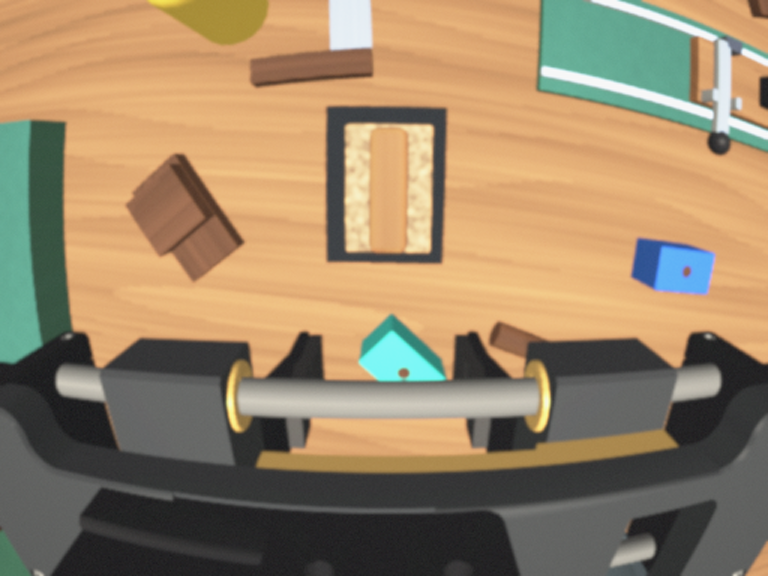

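View pics/t3.png

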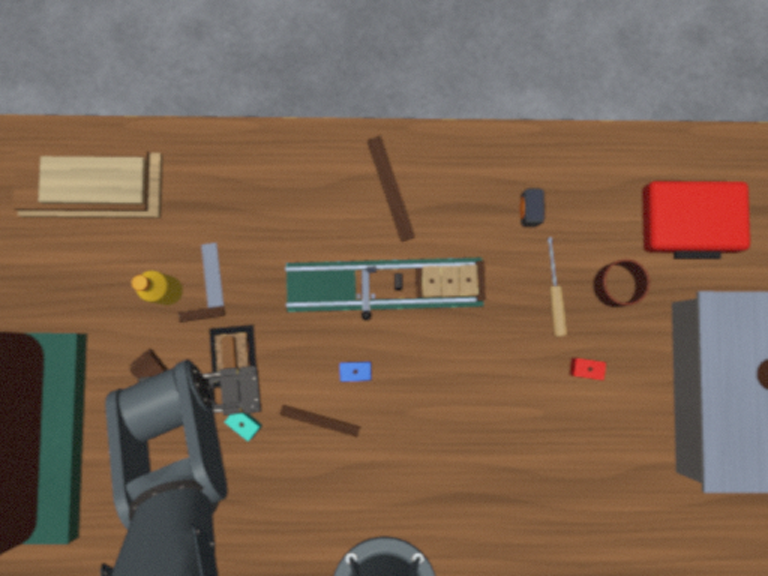

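View pics/s8.png

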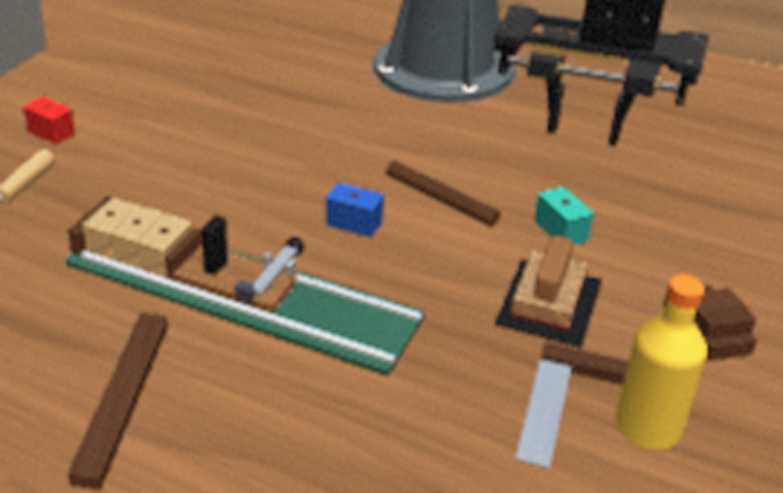

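Run:
```python
from h import *
c=cap("top");overlay(c,(.6078,-.1768,.033),STOPL(.108),"t4.png",(235,165,95,50),8)
```

```text
(no output)
```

View pics/t4.png

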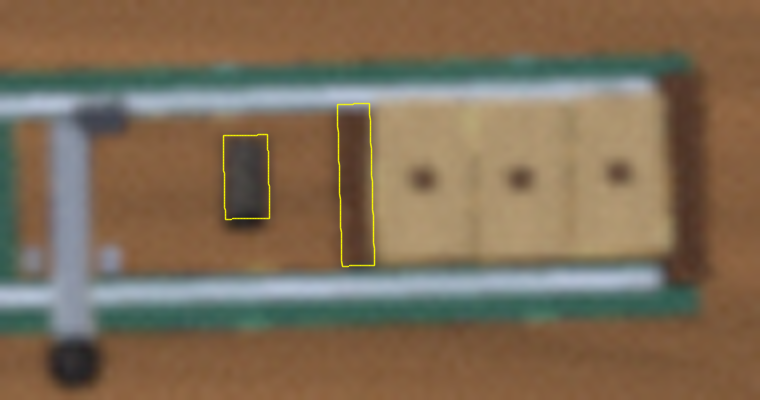

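The row is closed between stop and cheek, and the lever lies in its fork. Handing in.

```bash
python3 -c "
from plant import env
print(env.hand_in())"
```

```text
the job is handed in; nothing more can be done
None
```

The job is done and handed in at about 55 s of the 210 s allowed; `hand_in` gave no verdict.

**What I did**
- **Loading:** I put the three natural-wood blanks flat in the channel and left the red, blue and turquoise look-alikes alone.
- **Clamping:** I slid the stop up to a 17 N push, where it no longer moved, and pressed the lever down into its fork.
- **Sanding:** I set the sanding block over the blank next to the stop and rubbed it along the row to the blank next to the cheek. The press was about 5–9 N and the centre moved from bed y of about 92 mm to 17 mm. Then I put it back flat on its mat.

**Last checks:** The final top, scene and wrist pictures show:
- the row closed up between stop and cheek;
- the lever lying in its fork;
- the sanding block inside the mat's outline;
- the bystanders apparently unmoved, judged by eye.

**What went wrong on the way**
- The second blank slipped about 20 mm down in the grip. I noticed it and placed it correctly, allowing for the offset.
- My first push on the lever slid off beside the ball with about 10 N sideways, so I backed off and pressed again from above.
- Camera measurements disagreed with each other by 1–2 mm at most, which fits the stated calibration. The exception is an early bed fit, where the scene camera was about 4 mm off the top camera.

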